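# Strip the spring clips off a wheel-guard plate

## Robot

A 6-joint arm with a two-finger parallel gripper is mounted at the origin on the work surface. World frame = base frame: x ahead of the robot, y to its left, z up, the work surface at z = 0. Lengths are in m, angles in degrees, forces in N, time in s.
With the tool pointing down it reaches from about 0.275 to 0.725 m from the base axis. Payload 15.9 kg.
Tool frame: the origin (TCP) lies midway between the tips of the shut fingers; the grasp point (between the pads) lies 19 mm behind it; x points along the fingers, y is the direction in which the jaws open and shut, and the axes are right-handed (so a half turn about x gives the same grasp; the last joint's range is limited). The gripper opens to 85 mm and grips with 20 to 120 N. Pads are 22 mm wide; open, the fingers measure 114 mm over their backs; the gripper's body (76 mm by 85 mm) begins 54 mm behind the grasp point. The pads swing forward as they close: fully open they stand 13 mm farther back than shut.
Start: joints at [67.323, 12.198, -1.971, 75.831, 0, 90], TCP at [0.193, 0.461, 0.231] pointing down, gripper open.
Joint ranges: [-170.91, 170.91], [-42.67, 98.43], [-65.05, 77.54], [-120.47, 116.71], [-90, 82.35], [-180, 180]. Speed limits (degrees/s): [108.29, 108.29, 136.94, 147.25, 180, 180].

## Interface

Orientations are given as a 3x3 rotation matrix whose columns are the frame's x, y, z axes.
In Python, from bench import bot gives the robot as it stands. The module is installed in compiled form; this text tells all that it offers.
- The arm moves only by the shell command python3 -m pendant 'ROWS' [FORCE]. ROWS is JSON, a list of rows, each a list of 7 numbers: the shift along the tool's x, y, z in cm, then the turn, a rotation vector about the tool's x, y, z in degrees, then the opening, from 0 (shut) to 1 (fully open). In form: [[x, y, z, wx, wy, wz, hand], ...]. A call has 1 to 20 rows; each row shifts and turns the commanded pose from where the row before left it, along the tool's axes as they then stand; what a row does not reach is not made up. A row lasts 1/8 s, in which the tool goes at most 62.5 mm and 10.7 degrees, less where a joint would pass 70% of its speed; a pose out of reach is approached as far as the arm can. A call with a gripper value outside its range is refused whole. The fingers move at their own pace and stop on an object; FORCE is the grip in N (left out, the last holds). Time passes only in rows, so rows that do not move let the fingers close. It gives the time, the measured TCP pose, the force and the opening at its end, in the units of the state.
- bot.get_obs(): the state, without advancing time (a new reading comes with each control period).
- bot.grab_frame(name): name is "scene" or "top" or "wrist"; returns (picture, depth): 384x512x3 uint8, red, green, blue; 384x512 float32, m along the optical axis (not along the pixel's ray), 0 where there is no reading.
- bot.camera_model(name): a dict with "mtx" (3x3 intrinsics, pixels), "R" (3x3) and "t" (3): a world point X has camera coordinates R X + t. Camera axes: x right, y down, z forward; pixel columns grow to the right and rows downward; lengths in m; the calibration is good to about 2 mm. A picture is of the moment at which its call begins: read the wrist's pose just before it. camera_model takes no time and is no camera call; for the wrist camera it gives the pose at the moment of the call.
- bot.close_job(): hands the job in, once; it reports no verdict.
The state is a dict: "t": time; "qpos": joint angles; "qd": joint speeds; "tau": joint torques, N m; "tcp_pos": TCP position; "ee_rot": TCP orientation; "ft_force": force on the tool from outside, world axes, zero at the start; "wrist_torque": the same for the moment, N m; "gripper_width": finger opening in m.
Only numpy, scipy, OpenCV 4.12 (cv2) and the standard library are available. Lean on these libraries where they do the work, as an engineer would, in place of code of your own. Each camera call takes 0.05 s, during which the arm holds its last target.

## Task

First make the grinder safe: slide the orange shutter fully open and push the green button under it fully in. Then, with the yellow forked wedge held and slid under it, spread each spring clip that is on the studs of the green plate and ease it out of its groove (never pull a clip out of its groove with the fingers); once all of them are out or as you go, lay the good blue clips in the white tray and the worn red ones in the black tray. Finish with the wedge lying flat on its rubber mat, and leave the other things on the bench where they are.

Things in the scene. Friction and masses are not known exactly. Their poses are not given: they have to be found in the camera images.
- plate: fixed green plate (a wheel guard's back plate), 190 (x) x 290 (y) x 12 mm, flat on the bench; origin at the centre of its underside; x points away from the robot, give or take its yaw; z up. Four equal upright steel studs stand in a row along its y, at x = +55 mm, 70 mm apart; some carry no clip
- stud0 (a point): axis of stud 0 at the top of its shoulder, 14 mm above the plate's top; at plate y = +105 mm; axes as the plate's. Stud shape, heights above the plate's top: 14 mm thick shoulder up to 14 mm, 9 mm groove from 14 to 20, cone widening to 13 mm at 24, flat top of that head at 26, 6 mm nose on up to 42
- stud1 (a point): axis of stud 1 at the top of its shoulder, 14 mm above the plate's top; at plate y = +35 mm; axes as the plate's. Shape as stud0
- stud2 (a point): axis of stud 2 at the top of its shoulder, 14 mm above the plate's top; at plate y = -35 mm; axes as the plate's. Shape as stud0
- stud3 (a point): axis of stud 3 at the top of its shoulder, 14 mm above the plate's top; at plate y = -105 mm; axes as the plate's. Shape as stud0
- clip_a: blue (good) spring clip, may be absent; starts in a stud's groove. Origin: underside of its jaws, centre of its hole; x, y as the plate's on a stud. Sprung jaws 5 mm thick, 10 mm apart, x -12 to +11. A 5 mm round ear each side at x = 0, |y| 10 to 24, underside at z = 0. Back piece x -7..-13, 18 wide, reaching down to z = -12. Finger lug: upright block x -13..-22, 12 mm wide in y, up to z = 28. 54 g
- clip_b: blue (good) spring clip, may be absent; starts in a stud's groove. Shape and origin as clip_a. Lifting both ears 13 mm (about 10 N) spreads the jaws over the stud's head; the clip then rests loose on the head's flat top, around the nose, origin about 12 mm above the stud's point, and can be picked off by its lug
- clip_c: red (worn) spring clip, may be absent; starts in a stud's groove. Shape and origin as clip_a
- clip_d: red (worn) spring clip, may be absent; starts in a stud's groove. Shape and origin as clip_a
- wedge: yellow forked wedge, 124 mm long, 160 g, flat on its mat. Origin: underside, below the middle of its black handle; +x to the tips. Two tines, |y| 15 to 27 mm, slot between open from x = 12; tips at x = 112, 3 mm high; tops rise evenly to 30 mm at x = 52 and run level to the handle's foot (54 mm wide). Handle: upright, 22 (x) x 20 (y) mm, from 30 up to 77 mm
- tool_mat: fixed black rubber mat, the wedge's place, 190 (x) x 130 x 3 mm; origin: centre of underside. Using the wedge: slid flat along the plate towards its +x, a tine either side of the stud, it lifts the clip's ears (push about 8 to 15 N); with the stud 40 to 48 mm ahead of the wedge's origin the clip is out of its groove; then draw it straight back
- keep_tray: fixed white open tray for good (blue) clips, outside 150 (x) x 140 (y) x 26 mm high, walls and floor 4 to 5 mm; origin at the centre of its underside. Trays swap places from start to start
- scrap_tin: fixed black open tray for worn (red) clips, same size and origin as the white one
- box: fixed grey lock-out box, 100 (x) x 170 (y) x 50 mm high; origin at the centre of its underside. On its top an orange shutter runs along the box's y between two 13 mm high rails
- shutter (a joint): travel of the orange shutter in m: 0 covers the button, grows as it slides towards the box's +y, 0.044 fully open. Stays where it is left; about 2 N to move
- shutter_knob (a point): top of the shutter's black knob, moves with it; knob 14 mm (box x) by 20 mm (box y) and 26 mm tall, standing on the 3 mm shutter plate (50 x 48 mm)
- button (a joint): green push-in button under the shutter: 0 out, 0.006 fully in (m). Takes about 4 N to push down; it stays in once pushed
- button_top (a point): centre of the button's top face, 24 mm across; 9 mm above the box's top when out, moves with it; the shutter passes just over it
- sleeve: bystander, loose, leave alone: dark steel sleeve, 40 mm across, 26 mm high; origin at its underside
- collet: bystander, loose, leave alone: bright collet, 34 mm across, 36 mm high; origin at its underside
- arbor: bystander, loose, leave alone: dark arbor standing on its 44 mm flange, 75 mm high; origin at its underside
- oil: bystander, loose, leave alone: white oil bottle, 52 mm across, 130 mm high; origin at its underside
- nut_jar: bystander, loose, leave alone: glass jar with steel cap, 64 mm across, 75 mm high; origin at its underside
- spacer: bystander, loose, leave alone: brass spacer ring, 48 mm across, 12 mm high; origin at its underside

How it is judged:
By the outcome, as a careful person would: the job done as asked, in the order asked, and still so for the second after the job is handed in, with the robot touching nothing.
Of clip_a, clip_b, clip_c, clip_d only 2 to 3 are there at a start; the rules pass over those that are not, and their reading is None.
At some moment in a run one of wedge may be knocked a few centimetres aside while the robot is not near it.
Once in a run the grip may slacken for a moment while it holds something.
It also fails if it takes over 210 s, if anything falls off the work surface, if the arm or the gripper's body presses on something with over 40 N, if the wrist force passes 120 N, or if a joint passes its speed limit or range.

## Working session

There is one attempt and no reset: what is moved stays moved. The work goes in short steps, Python scripts to look and compute and a shell command to move; the robot and the scene stay as the last step left them, time stands still between calls to the robot, and variables do not carry over. Pictures are saved under pics/ and viewed, and the job is handed in when it is done.

```bash
mkdir -p pics; ls; cat > h.py <<'E'
import numpy as np, cv2
from bench import bot
def snap(cam,name,crop=None,scale=1):
    cm=bot.camera_model(cam); im,d=bot.grab_frame(cam)
    np.savez('pics/'+name+'.npz',im=im,d=d,K=cm['mtx'],R=cm['R'],t=cm['t'])
    show(name,crop,scale)
def show(name,crop=None,scale=1,out=None):
    im=np.load('pics/'+name+'.npz')['im']
    if crop: im=im[crop[1]:crop[3],crop[0]:crop[2]]
    im=cv2.resize(im,None,fx=scale,fy=scale,interpolation=cv2.INTER_CUBIC)
    cv2.imwrite('pics/'+(out or name)+'.png',im[:,:,::-1])
def px(name,u,v,z=None):
    f=np.load('pics/'+name+'.npz');K,R,t=f['K'],np.array(f['R']),np.array(f['t'])
    r=np.linalg.inv(K)@np.array([u,v,1.])
    if z is None:
        dd=f['d'][int(round(v))-1:int(round(v))+2,int(round(u))-1:int(round(u))+2]; dep=np.median(dd[dd>0])
    else:
        o=-R.T@t; w=R.T@r; dep=(z-o[2])/w[2]
    return R.T@(r*dep-t)
E
python3 - <<'E'
from h import *
o=bot.get_obs(); print({k:np.round(v,3) for k,v in o.items()})
snap('top','top0',None,1.5); snap('scene','scene0',None,1.5)
for c in('top','scene'):
    m=bot.camera_model(c); print(c,np.round(m['mtx'],1),np.round(m['R'],3),np.round(m['t'],3))
E
```

```text
pics
{'t': np.float64(0.0), 'qpos': array([67.323, 12.226, -2.008, 75.83 ,  0.   , 89.998]), 'qd': array([ 0.096, -0.005, -0.122, -0.088, -0.035,  0.05 ]), 'tau': array([-2.0000e-03, -6.8616e+01,  4.8712e+01,  1.7000e-02, -0.0000e+00,
        0.0000e+00]), 'tcp_pos': array([0.193, 0.461, 0.231]), 'ee_rot': array([[-0.   ,  0.386,  0.923],
       [-0.001,  0.923, -0.386],
       [-1.   , -0.001, -0.   ]]), 'ft_force': array([-0.423, -0.017,  0.851]), 'wrist_torque': array([-0.02 , -0.013,  0.045]), 'gripper_width': np.float64(0.086)}
top [[398.5   0.  254. ]
 [  0.  398.5 183.8]
 [  0.    0.    1. ]] [[-0.01  -1.     0.003]
 [-0.982  0.009 -0.189]
 [ 0.189 -0.005 -0.982]] [-0.054  0.577  1.09 ]
scene [[361.5   0.  263.8]
 [  0.  361.5 194.4]
 [  0.    0.    1. ]] [[-0.595  0.803  0.023]
 [ 0.495  0.389 -0.777]
 [-0.633 -0.451 -0.629]] [ 0.363 -0.177  1.262]
```

View pics/top0.png

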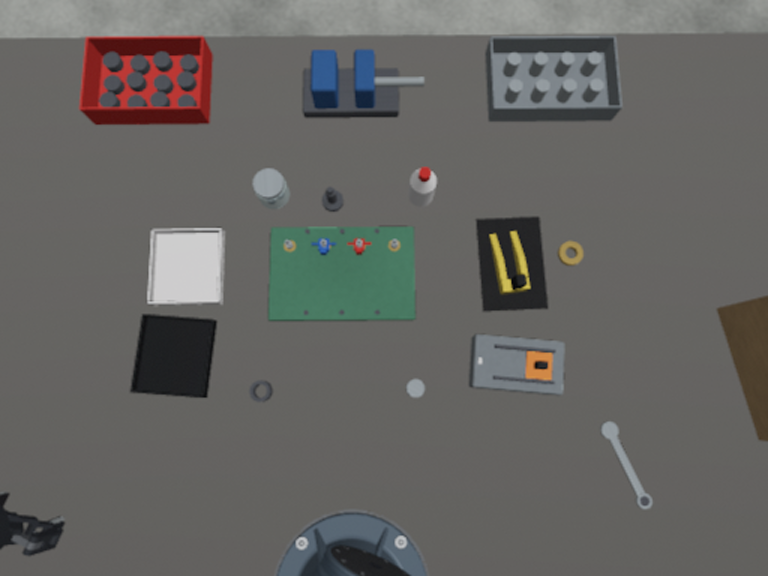

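View pics/scene0.png

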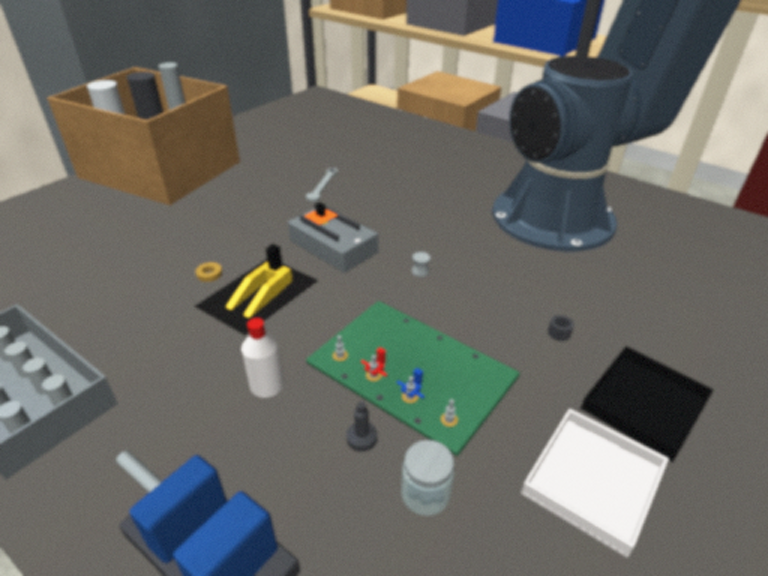

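The top view shows blue on stud1 (323,245), red on stud2 (359,244), the wedge at (515,265), and the box at (518,364) with its shutter on the -y side. The white tray is at (187,266) and the black one at (175,356). I'll enlarge parts of this picture next.

```bash
python3 - <<'E'
from h import *
show('top0',(300,130,400,275),4,'a'); show('top0',(160,130,300,230),5,'b')
show('top0',(75,140,165,275),4,'c')
E
```

```text
(no output)
```

View pics/a.png

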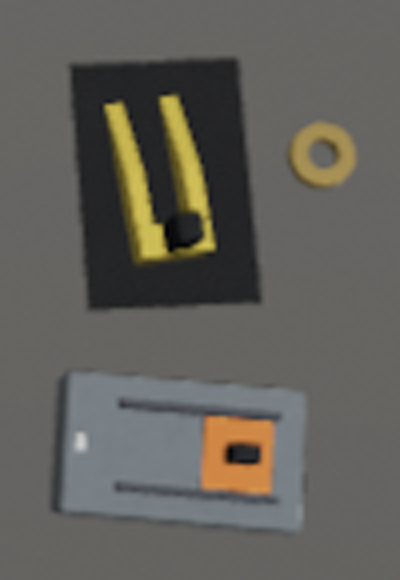

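View pics/b.png

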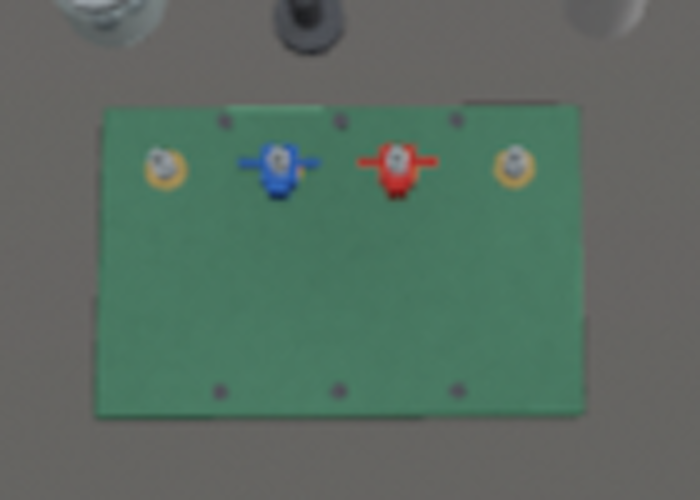

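View pics/c.png

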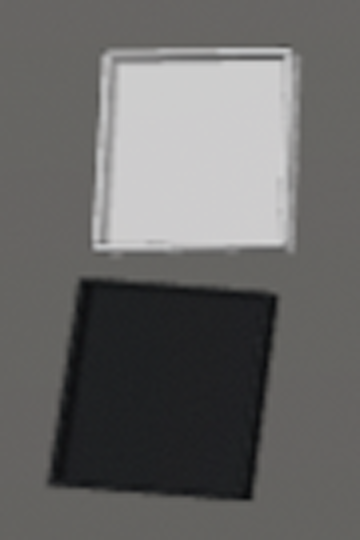

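```bash
python3 - <<'E'
from h import *
np.set_printoptions(suppress=True,precision=4)
def P(c,s,o,z): 
    for p in c: print(px('top0',o[0]+(p[0]+.5)/s-.5,o[1]+(p[1]+.5)/s-.5,z))
print('plate');P([(107,108),(578,106),(583,413),(97,415)],5,(160,130),.012)
print('stud nose tops');P([(155,155),(280,155),(398,155),(516,154)],5,(160,130),.054)
print('stud bases');P([(165,170),(514,169)],5,(160,130),.012)
print('mat');P([(70,64),(238,58),(262,300),(90,309)],4,(300,130),.003)
print('wedge heel corners z30, tips z3');P([(137,262),(215,250)],4,(300,130),.02); P([(105,104),(122,103),(160,97),(178,95)],4,(300,130),.006)
print('handle top');P([(184,229)],4,(300,130),.08)
print('box top');P([(70,372),(305,390),(300,530),(63,512)],4,(300,130),.05)
print('shutter');P([(205,415),(274,420),(270,494),(202,489)],4,(300,130),.062)
print('knob');P([(243,453)],4,(300,130),.088)
print('white');P([(105,49),(297,52),(292,250),(93,247)],4,(75,140),.026)
print('black');P([(80,280),(278,294),(252,498),(50,485)],4,(75,140),.026)
E
```

```text
plate
[0.6877 0.1605 0.012 ]
[ 0.6863 -0.125   0.012 ]
[ 0.4993 -0.1241  0.012 ]
[0.5008 0.1618 0.012 ]
stud nose tops
[0.6474 0.1242 0.054 ]
[0.6467 0.0515 0.054 ]
[ 0.6461 -0.0171  0.054 ]
[ 0.646  -0.0857  0.054 ]
stud bases
[0.6487 0.1246 0.012 ]
[ 0.6474 -0.0856  0.012 ]
mat
[ 0.704  -0.2543  0.003 ]
[ 0.7076 -0.3834  0.003 ]
[ 0.5204 -0.3901  0.003 ]
[ 0.5149 -0.2617  0.003 ]
wedge heel corners z30, tips z3
[ 0.5472 -0.2948  0.02  ]
[ 0.5556 -0.3529  0.02  ]
[ 0.6714 -0.2792  0.006 ]
[ 0.672  -0.2922  0.006 ]
[ 0.6765 -0.3213  0.006 ]
[ 0.6779 -0.3351  0.006 ]
handle top
[ 0.5607 -0.3165  0.08  ]
box top
[ 0.4639 -0.2373  0.05  ]
[ 0.4496 -0.4031  0.05  ]
[ 0.3525 -0.393   0.05  ]
[ 0.3665 -0.2285  0.05  ]
shutter
[ 0.4319 -0.3284  0.062 ]
[ 0.428  -0.3764  0.062 ]
[ 0.3772 -0.3703  0.062 ]
[ 0.3811 -0.3235  0.062 ]
knob
[ 0.4044 -0.3464  0.088 ]
white
[0.6839 0.3974 0.026 ]
[0.6802 0.2538 0.026 ]
[0.5308 0.2516 0.026 ]
[0.5344 0.3968 0.026 ]
black
[0.5102 0.4047 0.026 ]
[0.4986 0.2604 0.026 ]
[0.3535 0.2727 0.026 ]
[0.364  0.4164 0.026 ]
```

```bash
python3 -m pendant '[[0,0,0,-8.9,0,0,1],[0,0,0,-8.9,0,0,1],[-0.3,-4.86,3.67,0,0,0,1],[-0.3,-4.86,3.67,0,0,0,1],[-0.3,-4.86,3.67,0,0,0,1],[-0.3,-4.86,3.67,0,0,0,1],[-0.3,-4.86,3.67,0,0,0,1],[-0.3,-4.86,3.67,0,0,0,1],[-0.3,-4.86,3.67,0,0,0,1],[0,-5.7,0.2,0,0,0,0.8],[0,-5.7,0.2,0,0,0,0.8],[0,-5.7,0.2,0,0,0,0.6],[0,-5.7,0.2,0,0,0,0.6],[0,-5.7,0.2,0,0,0,0.5],[0,-5.7,0.2,0,0,0,0.5],[0,-5.7,0.2,0,0,0,0.5],[0,0,0,0,0,0,0.5]]' 30
cat >> h.py <<'E'
np.set_printoptions(suppress=True,precision=4)
def st():
    o=bot.get_obs();R=o['ee_rot'];print('t',round(float(o['t']),2),'tcp',o['tcp_pos'],'yaw',np.degrees(np.arctan2(R[1,2],R[0,2])),'F',np.round(o['ft_force'],1),'w',round(float(o['gripper_width']),4),'q',np.round(o['qpos'],0))
    return o
def go(p,yaw=None):
    o=st();d=o['ee_rot'].T@(np.array(p)-o['tcp_pos']);print('tool shift cm',np.round(d*100,2),'norm',np.linalg.norm(d)*100)
    R=o['ee_rot']
    if yaw is not None: print('turn x',-(yaw-np.degrees(np.arctan2(R[1,2],R[0,2]))))
E
python3 - <<'E'
from h import *
st(); snap('wrist','w0',None,1.5); m=bot.camera_model('wrist');print(-np.array(m['R']).T@m['t'])
E
```

```text
t: 2.22
tcp_pos: [0.399, -0.3012, 0.2514]
ee_rot: [[-0.001, 0.089, 0.996], [0.0, 0.996, -0.089], [-1.0, 0.0, -0.001]]
ft_force: [0.1, 0.6, -0.7]
gripper_width: 0.0428
t 2.23 tcp [ 0.399  -0.3012  0.2514] yaw -5.11508131695036 F [ 0.1  0.6 -0.7] w 0.0428 q [-37.  12.   1.  79.  -0. -32.]
[ 0.3266 -0.2938  0.3956]
```

View pics/w0.png

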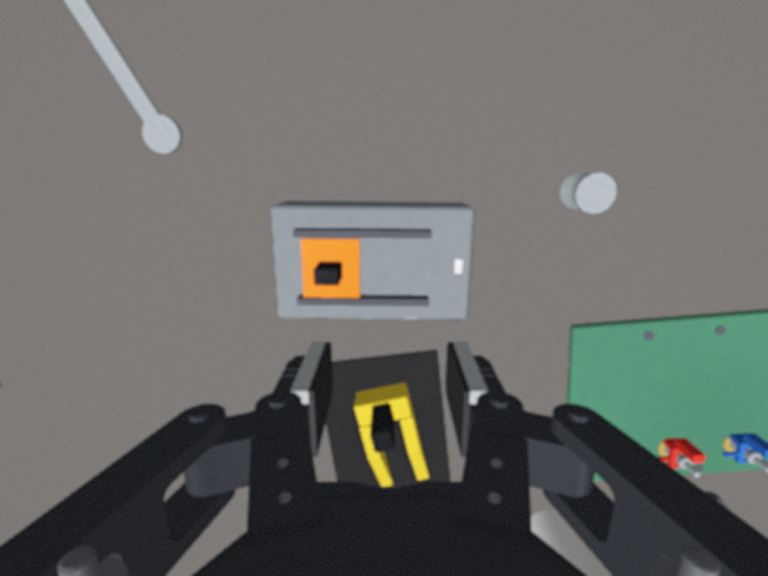

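```bash
python3 - <<'E'
from h import *
show('w0',(180,130,320,325),3,'w0c')
E
```

```text
(no output)
```

View pics/w0c.png

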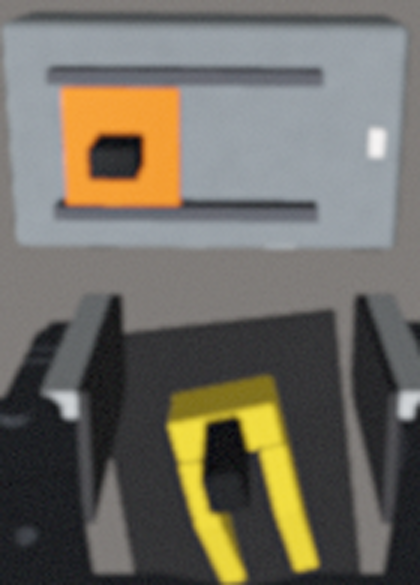

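```bash
python3 - <<'E'
from h import *
def Q(p,z): print(p,z,px('w0',180+(p[0]+.5)/3-.5,130+(p[1]+.5)/3-.5,z), px('w0',180+(p[0]+.5)/3-.5,130+(p[1]+.5)/3-.5))
Q((114,164),.089)
for p in [(60,86),(178,86),(182,207),(67,207)]: Q(p,.062)
Q((230,492),.08)
for p in [(15,28),(405,30),(393,246),(18,246)]: Q(p,.05)
E
```

```text
(114, 164) 0.089 [ 0.4061 -0.3502  0.089 ] [ 0.4055 -0.3499  0.0911]
(60, 86) 0.062 [ 0.3785 -0.3726  0.062 ] [ 0.3782 -0.3721  0.0642]
(178, 86) 0.062 [ 0.3828 -0.3248  0.062 ] [ 0.3825 -0.3247  0.0639]
(182, 207) 0.062 [ 0.4345 -0.3288  0.062 ] [ 0.434  -0.3287  0.0634]
(67, 207) 0.062 [ 0.4301 -0.3774  0.062 ] [ 0.4295 -0.3769  0.0641]
(230, 492) 0.08 [ 0.5642 -0.3202  0.08  ] [ 0.5631 -0.32    0.0814]
(15, 28) 0.05 [ 0.3548 -0.3902  0.05  ] [ 0.3548 -0.3901  0.0506]
(405, 30) 0.05 [ 0.37   -0.2299  0.05  ] [ 0.37   -0.2299  0.0497]
(393, 246) 0.05 [ 0.465  -0.2383  0.05  ] [ 0.4845 -0.2302  0.0012]
(18, 246) 0.05 [ 0.45   -0.4048  0.05  ] [ 0.4674 -0.4202  0.0016]
```

```bash
python3 - <<'E'
from h import *
go((.4058,-.3503,.071),-4.9)
E
```

```text
t 2.27 tcp [ 0.3992 -0.2994  0.2516] yaw -5.039099912173652 F [ 0.3  0.1 -0.1] w 0.0424 q [-37.  12.   1.  79.   0. -32.]
tool shift cm [18.05 -5.02  1.12] norm 18.77271702276393
turn x -0.13909991217365203
```

```bash
python3 -m pendant '[[1,-5.02,1.12,0,0,0,0.5],[5.5,0,0,0,0,0,0.5],[5.5,0,0,0,0,0,0.5],[4,0,0,0,0,0,0.5],[2.05,0,0,0,0,0,0.5],[0,0,0,0,0,0,0.5],[0,0,0,0,0,0,0.1],[0,0,0,0,0,0,0.1],[0,0,0,0,0,0,0.1],[0,0,0,0,0,0,0.1],[0,1,0,0,0,0,0.1],[0,1,0,0,0,0,0.1],[0,1,0,0,0,0,0.1],[0,1,0,0,0,0,0.1],[0,0.4,0,0,0,0,0.1],[0,0,0,0,0,0,0.1]]' 25
```

```text
t: 4.28
tcp_pos: [0.4116, -0.3069, 0.0732]
ee_rot: [[0.002, 0.085, 0.996], [-0.004, 0.996, -0.085], [-1.0, -0.004, 0.003]]
ft_force: [1.1, -8.3, 2.2]
gripper_width: 0.0192
```

```bash
python3 -m pendant '[[0,0.2,0,0,0,0,0.1],[0,0,0,0,0,0,0.1]]'; python3 -m pendant '[[0,-0.2,0,0,0,0,0.1],[0,0,0,0,0,0,0.45],[0,0,0,0,0,0,0.45],[-6,0,0,0,0,0,0.45],[-4,0,-2,0,0,0,0.45],[0,0,0,0,0,0,0]]'
python3 - <<'E'
from h import *
st(); snap('wrist','w1',(150,100,350,300),3)
E
```

```text
t: 4.53
tcp_pos: [0.4117, -0.3066, 0.0733]
ee_rot: [[0.002, 0.086, 0.996], [-0.007, 0.996, -0.086], [-1.0, -0.007, 0.002]]
ft_force: [0.1, -21.5, -3.0]
gripper_width: 0.0192
t: 5.28
tcp_pos: [0.391, -0.3044, 0.1747]
ee_rot: [[0.004, 0.085, 0.996], [-0.003, 0.996, -0.085], [-1.0, -0.002, 0.004]]
ft_force: [0.6, 0.1, -0.2]
gripper_width: 0.0216
t 5.28 tcp [ 0.391  -0.3044  0.1747] yaw -4.897756344104868 F [ 0.6  0.1 -0.2] w 0.0216 q [-38.  12. -10.  67.  -0. -33.]
```

View pics/w1.png

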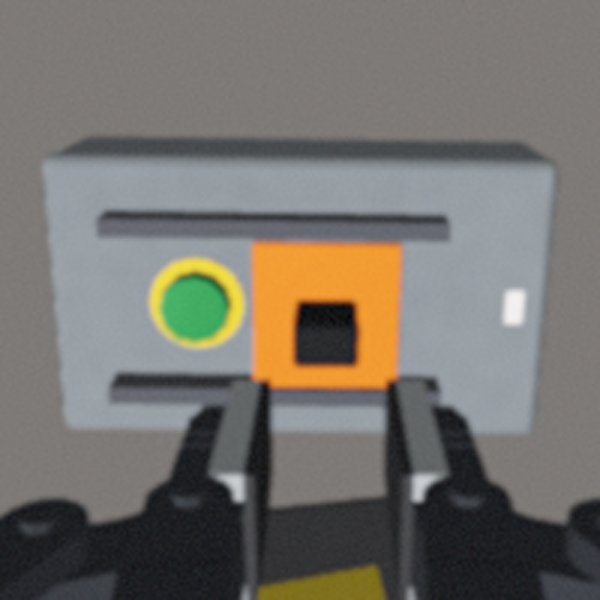

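The shutter is open against its stop, and the green button shows at crop (194,305).

```bash
python3 - <<'E'
from h import *
p=px('w1',150+194/3,100+306/3,.059);print(p,px('w1',150+194/3,100+306/3))
go((p[0],p[1],.065))
E
```

```text
[ 0.4046 -0.3508  0.059 ] [ 0.4044 -0.3506  0.0598]
t 5.33 tcp [ 0.3908 -0.3039  0.1728] yaw -4.892177557147864 F [-0.6  0.3 -0.6] w 0.014 q [-38.  13. -10.  67.   0. -33.]
tool shift cm [10.79 -4.54  1.75] norm 11.838061766360708
```

```bash
python3 -m pendant '[[0,-4.54,1.75,0,0,0,0],[0,0,0,0,0,0,0],[5,0,0,0,0,0,0],[5.3,0,0,0,0,0,0],[0,0,0,0,0,0,0],[0.4,0,0,0,0,0,0],[0.4,0,0,0,0,0,0],[0.3,0,0,0,0,0,0],[0.2,0,0,0,0,0,0],[0,0,0,0,0,0,0]]'
```

```text
t: 6.58
tcp_pos: [0.4045, -0.3507, 0.0562]
ee_rot: [[0.001, 0.085, 0.996], [-0.001, 0.996, -0.085], [-1.0, -0.001, 0.001]]
ft_force: [1.8, -1.3, 3.4]
gripper_width: -0.0
```

```bash
python3 -m pendant '[[0.2,0,0,0,0,0,0],[0.15,0,0,0,0,0,0],[0,0,0,0,0,0,0]]';python3 -m pendant '[[0.15,0,0,0,0,0,0],[0,0,0,0,0,0,0]]'
```

```text
t: 6.95
tcp_pos: [0.4044, -0.3507, 0.0528]
ee_rot: [[0.001, 0.085, 0.996], [-0.001, 0.996, -0.085], [-1.0, -0.001, 0.001]]
ft_force: [0.4, -0.5, 11.4]
gripper_width: -0.0001
t: 7.2
tcp_pos: [0.4045, -0.3507, 0.0524]
ee_rot: [[0.001, 0.085, 0.996], [-0.001, 0.996, -0.085], [-1.0, -0.001, 0.001]]
ft_force: [-5.2, 3.7, 30.6]
gripper_width: -0.0
```

```bash
python3 -m pendant '[[-6,0,0,0,0,0,0],[-6,0,0,0,0,0,0],[-4,2,3,0,0,0,0.6],[-2,2,4,0,0,0,0.6],[0,0,0,0,0,0,0.6],[0,0,0,0,0,0,0.6]]'
python3 - <<'E'
from h import *
st(); snap('wrist','w2',None,1.5)
E
```

```text
t: 7.95
tcp_pos: [0.4766, -0.3162, 0.2299]
ee_rot: [[-0.002, 0.085, 0.996], [0.001, 0.996, -0.085], [-1.0, 0.001, -0.002]]
ft_force: [0.3, 0.0, 0.3]
gripper_width: 0.0511
t 7.95 tcp [ 0.4766 -0.3162  0.2299] yaw -4.8599742173276 F [0.3 0.  0.3] w 0.0511 q [-34.  21.  10.  79.  -0. -29.]
```

View pics/w2.png

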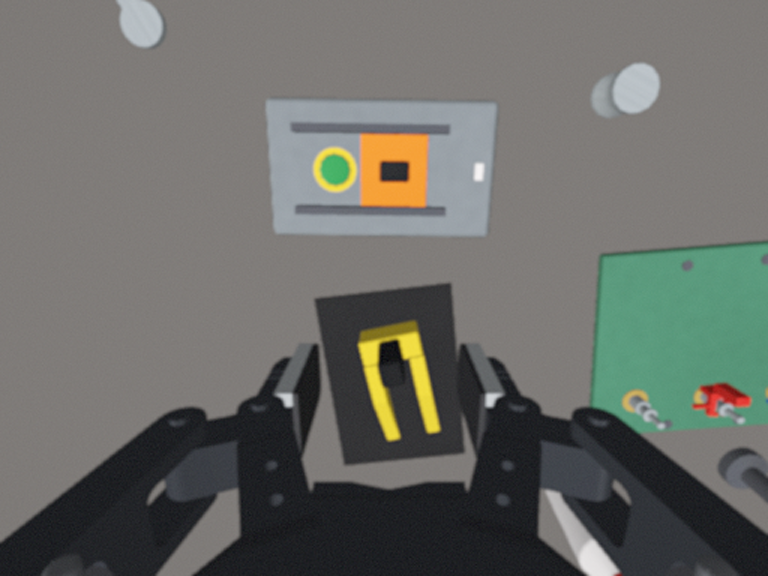

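```bash
python3 - <<'E'
from h import *
show('w2',(205,180,315,310),5,'w2c'); print(px('w2',335/1.5,170/1.5),px('w2',300/1.5,170/1.5))
E
```

```text
[ 0.4062 -0.3507  0.0546] [ 0.404  -0.3772  0.0517]
```

View pics/w2c.png

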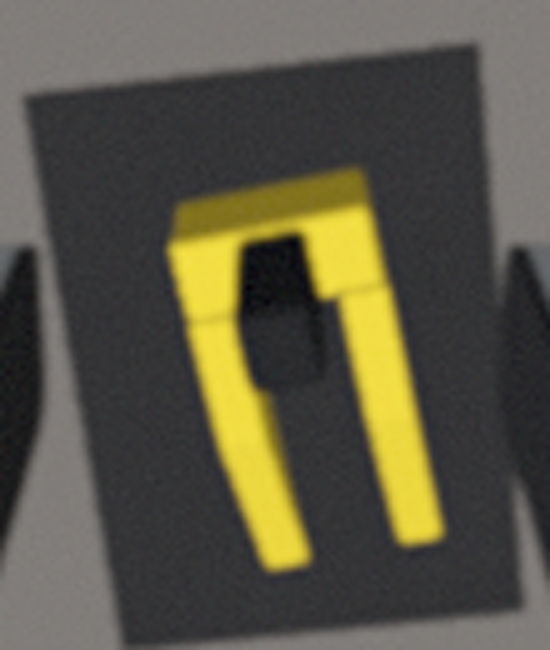

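```bash
python3 - <<'E'
from h import *
def Q(p,z): 
    r=px('w2',205+(p[0]+.5)/5-.5,180+(p[1]+.5)/5-.5,z);print(p,r);return r
a=Q((170,243),.033);b=Q((368,205),.033)
c=[Q(p,.006) for p in((268,572),(311,562),(400,546),(443,536))]
h=Q((286,350),.08);print(px('w2',205+286/5,180+350/5))
m=(a+b)/2;t=sum(c)/4;d=(t-m)[:2];print(m,t,np.linalg.norm(d),np.degrees(np.arctan2(d[1],d[0])))
u=d/np.linalg.norm(d);print('origin from heel',m[:2]+.012*u,'from tips',t[:2]-.112*u)
e=(b-a);print('yaw from heel',np.degrees(np.arctan2(e[1],e[0]))+90-180, np.linalg.norm(e)); e=c[3]-c[0];print(np.degrees(np.arctan2(e[0],-e[1])) ,np.linalg.norm(e))
E
```

```text
(170, 243) [ 0.556 -0.351  0.033]
(368, 205) [ 0.5495 -0.2972  0.033 ]
(268, 572) [ 0.6822 -0.3354  0.006 ]
(311, 562) [ 0.6797 -0.3217  0.006 ]
(400, 546) [ 0.6762 -0.2936  0.006 ]
(443, 536) [ 0.6738 -0.2801  0.006 ]
(286, 350) [ 0.5649 -0.3209  0.08  ]
[ 0.5647 -0.3205  0.0814]
[ 0.5527 -0.3241  0.033 ] [ 0.678  -0.3077  0.006 ] 0.1263349594839703 7.456670804523431
origin from heel [ 0.5646 -0.3226] from tips [ 0.5669 -0.3223]
yaw from heel 6.870825771397421 0.054174347392884015
-171.29977332937517 0.05596820329834173
```

```bash
python3 -m pendant '[[0,0,0,-6.1,0,0,0.6],[0,0,0,-6.1,0,0,0.6],[0,0,0,0,0,0,0.6]]'
python3 - <<'E'
from h import *
go((.5652,-.3215,.045),7.3)
E
```

```text
t: 8.38
tcp_pos: [0.4762, -0.3167, 0.2303]
ee_rot: [[-0.001, -0.126, 0.992], [0.001, 0.992, 0.126], [-1.0, 0.001, -0.001]]
ft_force: [1.3, -0.4, 0.4]
gripper_width: 0.0512
t 8.38 tcp [ 0.4762 -0.3167  0.2303] yaw 7.228868493003866 F [ 1.3 -0.4  0.4] w 0.0512 q [-34.  21.  10.  79.  -0. -41.]
tool shift cm [18.52 -1.61  8.79] norm 20.56084364532936
turn x -0.07113150699613424
```

```bash
python3 -m pendant '[[0,-0.8,4.4,0,0,0,0.6],[0,-0.81,4.39,0,0,0,0.6],[5.5,0,0,0,0,0,0.6],[5.5,0,0,0,0,0,0.6],[5,0,0,0,0,0,0.6],[2.5,0,0,0,0,0,0.6],[0,0,0,0,0,0,0.6],[0,0,0,0,0,0,0.1],[0,0,0,0,0,0,0.1],[0,0,0,0,0,0,0.1],[0,0,0,0,0,0,0.1],[0,0,0,0,0,0,0.1]]' 80
```

```text
t: 9.88
tcp_pos: [0.5674, -0.3219, 0.0477]
ee_rot: [[0.003, -0.127, 0.992], [-0.002, 0.992, 0.127], [-1.0, -0.002, 0.002]]
ft_force: [-0.8, -0.7, 7.4]
gripper_width: 0.0189
```

```bash
python3 -m pendant '[[-2,0,0,0,0,0,0.1],[-4,0,0,0,0,0,0.1],[-4,0,-2,0,0,0,0.1],[0,0,-3.5,3.8,0,0,0.1],[0,0,0,3.8,0,0,0.1],[0,0,0,0,0,0,0.1]]'
python3 - <<'E'
from h import *
go((.500,-.0175,.147),-.3); snap('wrist','w3',None,1.5); snap('top','t3',(150,100,400,275),3)
E
```

```text
t: 10.62
tcp_pos: [0.512, -0.3285, 0.1468]
ee_rot: [[0.001, 0.005, 1.0], [-0.001, 1.0, -0.005], [-1.0, -0.001, 0.001]]
ft_force: [-0.1, -0.1, -1.0]
gripper_width: 0.0191
t 10.62 tcp [ 0.512  -0.3285  0.1468] yaw -0.2963952023773317 F [-0.1 -0.1 -1. ] w 0.0191 q [-33.  26.   6.  69.   0. -32.]
tool shift cm [-0.04 31.1  -1.37] norm 31.126429217385056
turn x 0.0036047976226682987
```

View pics/w3.png

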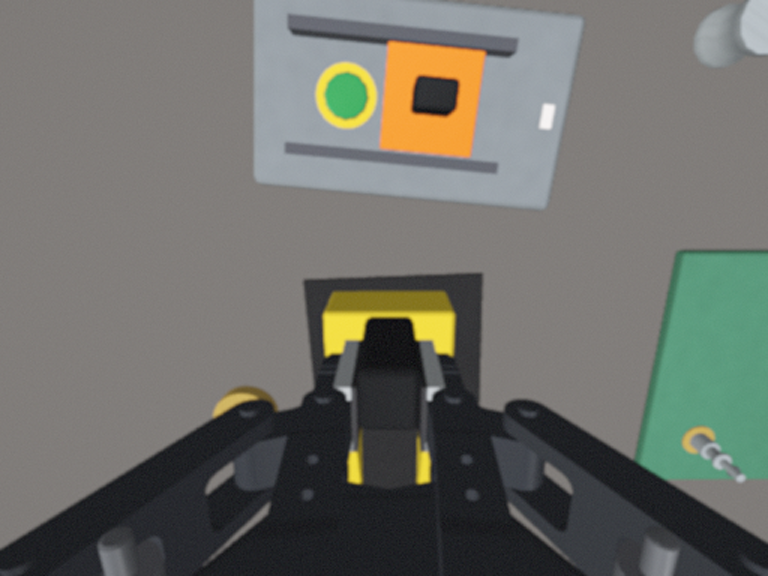

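View pics/t3.png

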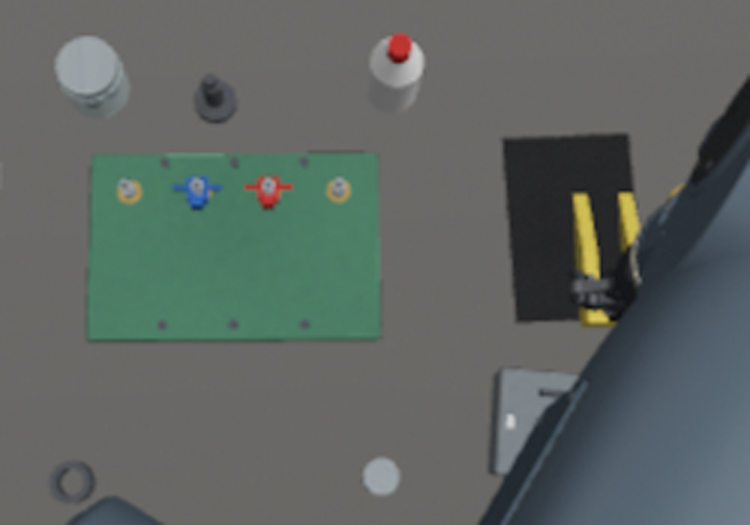

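```bash
python3 - <<'E'
from h import *
for p in((324,313),(454,313),(330,292),(447,292)):
    print(px('w3',p[0]/1.5,p[1]/1.5,.1321 if p[1]>300 else .102),px('w3',p[0]/1.5,p[1]/1.5+1))
# plate & stud from the t3 picture
def T(p,z): print('top',p,px('t3',150+(p[0]+.5)/3-.5,100+(p[1]+.5)/3-.5,z))
for p in((92,155),(379,153),(381,340),(89,340)):T(p,.012)
for p in((125,185),(198,184),(268,184),(339,183)):T(p,.054)
print('w3 stud3 nose',px('w3',740/1.5,478/1.5,.054))
E
```

```text
[ 0.4982 -0.3555  0.1321] [ 0.4986 -0.3554  0.1327]
[ 0.4985 -0.3024  0.1321] [ 0.5475 -0.2812  0.0048]
[ 0.4988 -0.3572  0.102 ] [ 0.5311 -0.372   0.004 ]
[ 0.4991 -0.3012  0.102 ] [ 0.5315 -0.2868  0.0041]
top (92, 155) [0.6873 0.1625 0.012 ]
top (379, 153) [ 0.6867 -0.1274  0.012 ]
top (381, 340) [ 0.4969 -0.1255  0.012 ]
top (89, 340) [0.4997 0.1608 0.012 ]
top (125, 185) [0.6452 0.122  0.054 ]
top (198, 184) [0.6455 0.0513 0.054 ]
top (268, 184) [ 0.6449 -0.0165  0.054 ]
top (339, 183) [ 0.6452 -0.0853  0.054 ]
w3 stud3 nose [ 0.6509 -0.0859  0.054 ]
```

```bash
python3 -m pendant '[[0,5.2,0,0,0,0,0.1],[0,5.2,0,0,0,0,0.1],[0,5.2,0,0,0,0,0.1],[0,5.2,0,0,0,0,0.1],[0,5.2,0,0,0,0,0.1],[0,5.2,0,0,0,0,0.1],[0,0,0,0,0,0,0.1],[0,0,0,0,0,0,0.1]]'
python3 - <<'E'
from h import *
go((.513,-.0165,.0575),-.3); snap('wrist','w4',None,1.5)
E
```

```text
t: 11.72
tcp_pos: [0.5137, -0.0162, 0.1459]
ee_rot: [[0.0, 0.003, 1.0], [-0.0, 1.0, -0.003], [-1.0, -0.0, 0.0]]
ft_force: [-0.5, -0.0, -1.4]
gripper_width: 0.0189
t 11.72 tcp [ 0.5137 -0.0162  0.1459] yaw -0.18225970304357184 F [-0.5 -0.  -1.4] w 0.0189 q [ -2.  16. -10.  64.  -0.  -2.]
tool shift cm [ 8.84 -0.03 -0.07] norm 8.835949876231528
turn x 0.11774029695642815
```

View pics/w4.png

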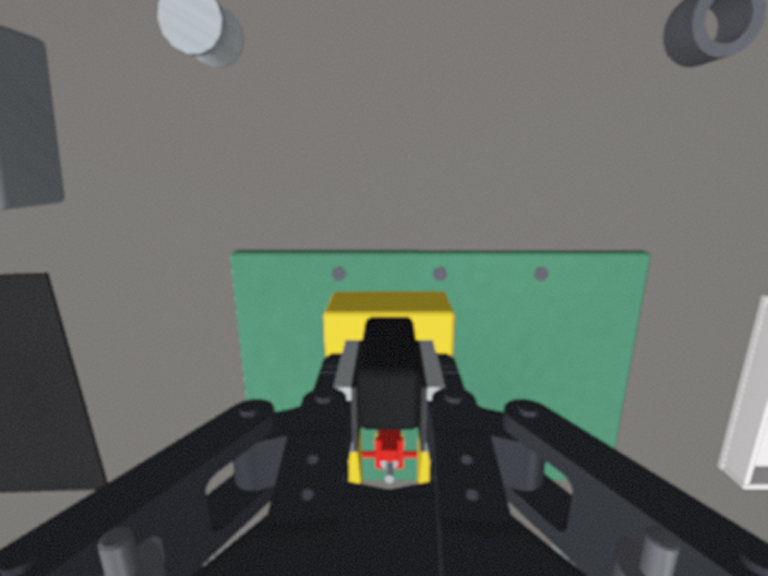

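```bash
python3 -m pendant '[[4,0,-0.1,0,0,0,0.1],[3,0,0,0,0,0,0.1],[1.2,0,0,0,0,0,0.1],[0.5,0,0,0,0,0,0.1],[0.1,0,0,0,0,0,0.1],[0,0,0,0,0,0,0.1]]' 100
```

```text
t: 12.52
tcp_pos: [0.5131, -0.0163, 0.0586]
ee_rot: [[0.001, 0.005, 1.0], [-0.0, 1.0, -0.005], [-1.0, -0.0, 0.001]]
ft_force: [-0.2, -0.3, -1.7]
gripper_width: 0.0186
```

```bash
for i in 1 ; do python3 -m pendant '[[0.1,0,0,0,0,0,0.1],[0,0,0,0,0,0,0.1]]'; python3 -m pendant '[[0.1,0,0,0,0,0,0.1],[0,0,0,0,0,0,0.1]]'; done
```

```text
t: 12.78
tcp_pos: [0.5126, -0.0162, 0.057]
ee_rot: [[0.0, 0.005, 1.0], [-0.0, 1.0, -0.005], [-1.0, -0.0, 0.0]]
ft_force: [0.6, 1.0, -0.3]
gripper_width: 0.0185
t: 13.02
tcp_pos: [0.5131, -0.0162, 0.0567]
ee_rot: [[0.002, 0.005, 1.0], [-0.0, 1.0, -0.005], [-1.0, -0.0, 0.002]]
ft_force: [-2.6, 0.7, 11.8]
gripper_width: 0.0188
```

```bash
python3 -m pendant '[[-0.05,0,0.5,0,0,0,0.1],[0,0,1,0,0,0,0.1],[0,0,1,0,0,0,0.1],[0,0,1,0,0,0,0.1],[0,0,0.75,0,0,0,0.1],[0,0,0.75,0,0,0,0.1],[0,0,0,0,0,0,0.1]]'; python3 -m pendant '[[0,0,0.75,0,0,0,0.1],[0,0,0.75,0,0,0,0.1],[0,0,0.75,0,0,0,0.1],[0,0,0,0,0,0,0.1]]'; python3 - <<'E'
from h import *
st(); snap('wrist','w5',(150,150,360,384),3); snap('scene','s5',(180,180,350,310),4)
E
```

```text
t: 13.9
tcp_pos: [0.5642, -0.0165, 0.0567]
ee_rot: [[0.002, 0.005, 1.0], [-0.0, 1.0, -0.005], [-1.0, -0.0, 0.002]]
ft_force: [2.1, 0.1, 5.2]
gripper_width: 0.0189
t: 14.4
tcp_pos: [0.5863, -0.0167, 0.0567]
ee_rot: [[0.001, 0.005, 1.0], [-0.0, 1.0, -0.005], [-1.0, -0.0, 0.001]]
ft_force: [1.8, -0.2, 7.0]
gripper_width: 0.019
t 14.4 tcp [ 0.5863 -0.0167  0.0567] yaw -0.277867944129385 F [ 1.8 -0.2  7. ] w 0.019 q [-2. 27. -7. 56. -0. -1.]
```

View pics/s5.png

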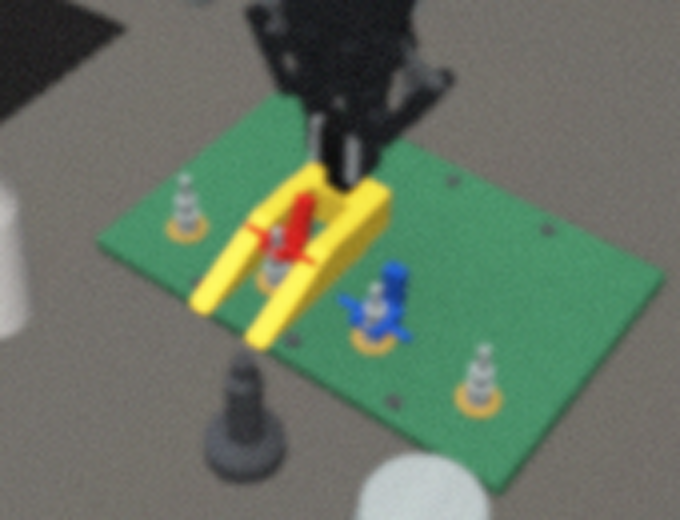

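View pics/w5.png

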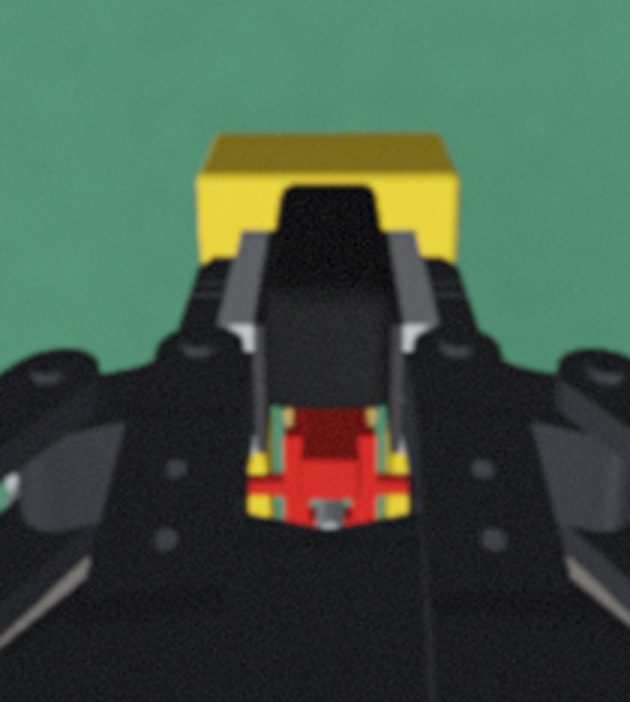

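```bash
python3 -m pendant '[[0,0,0.6,0,0,0,0.1],[0,0,0.6,0,0,0,0.1],[0,0,0.6,0,0,0,0.1],[0,0,0,0,0,0,0.1]]'; python3 - <<'E'
from h import *
st(); snap('scene','s6',(180,180,350,310),4)
E
```

```text
t: 15.0
tcp_pos: [0.6045, -0.0167, 0.0567]
ee_rot: [[0.002, 0.005, 1.0], [-0.0, 1.0, -0.005], [-1.0, -0.0, 0.002]]
ft_force: [2.4, 0.4, 5.5]
gripper_width: 0.0185
t 15.0 tcp [ 0.6045 -0.0167  0.0567] yaw -0.27582534721880886 F [2.4 0.4 5.5] w 0.0185 q [-2. 29. -3. 57. -0. -1.]
```

View pics/s6.png

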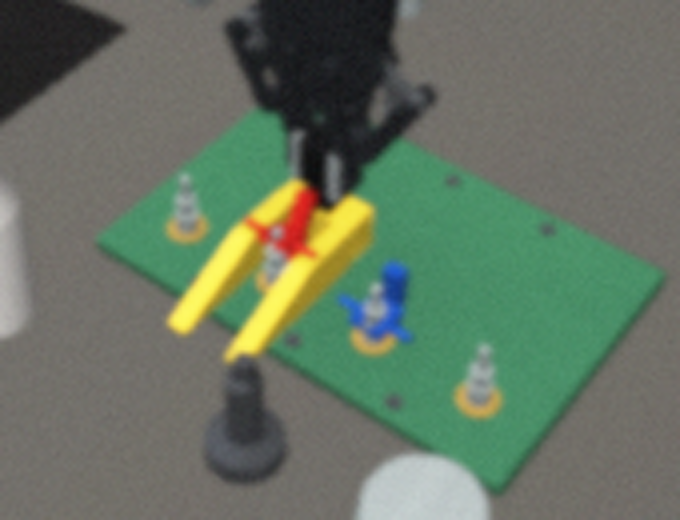

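```bash
python3 -m pendant '[[0,0,-0.5,0,0,0,0.1],[0,0,-0.8,0,0,0,0.1],[0,0,-1,0,0,0,0.1],[0,0,-1,0,0,0,0.1],[0,0,-1.2,0,0,0,0.1],[0,0,-1.5,0,0,0,0.1],[0,0,-1.5,0,0,0,0.1],[0,0,-1.2,0,0,0,0.1],[0,0,-0.7,0,0,0,0.1],[0,0,0,0,0,0,0.1]]'; python3 - <<'E'
from h import *
st(); snap('scene','s7',(180,180,350,310),4);snap('top','t7',(150,100,350,250),4)
E
```

```text
t: 16.3
tcp_pos: [0.5091, -0.0163, 0.0567]
ee_rot: [[0.001, 0.005, 1.0], [-0.0, 1.0, -0.005], [-1.0, -0.0, 0.001]]
ft_force: [-1.3, 0.5, 9.2]
gripper_width: 0.0188
t 16.3 tcp [ 0.5091 -0.0163  0.0567] yaw -0.2794684010240142 F [-1.3  0.5  9.2] w 0.0188 q [ -2.  19. -19.  52.  -0.  -2.]
```

View pics/s7.png

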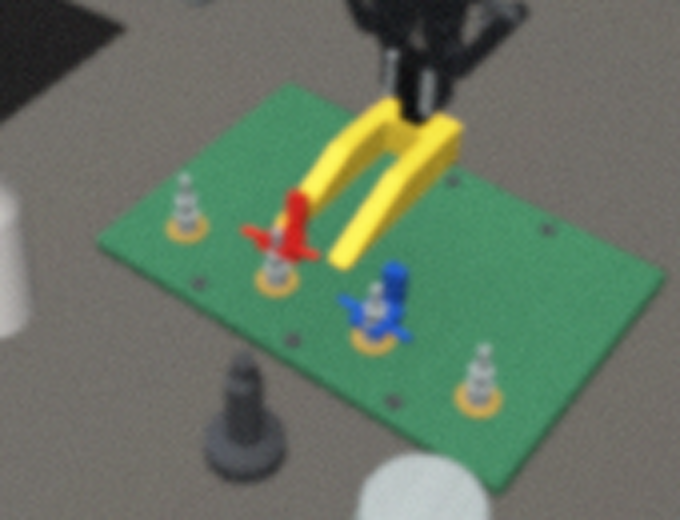

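View pics/t7.png

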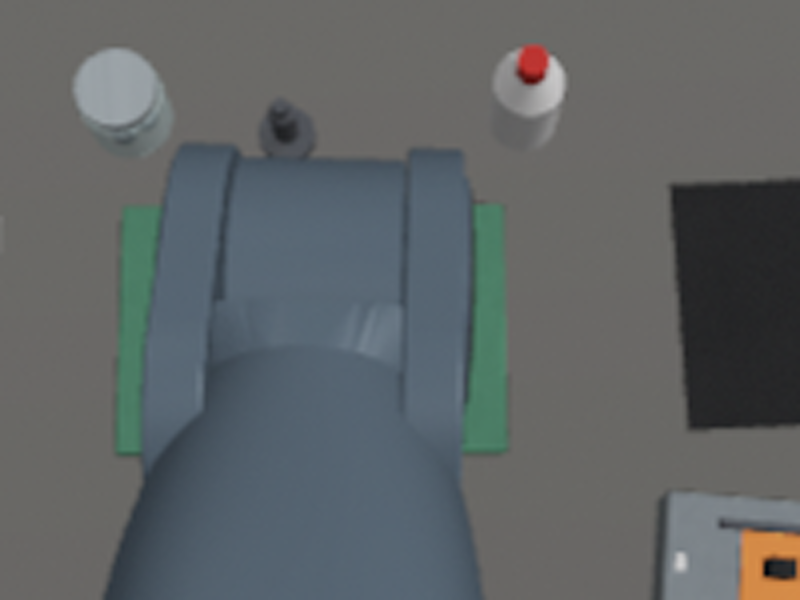

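```bash
python3 - <<'E'
from h import *
def T(n,o,s,p,z): print(p,px(n,o[0]+(p[0]+.5)/s-.5,o[1]+(p[1]+.5)/s-.5,z))
T('t7',(150,100),4,(287,134),.004);T('t7',(150,100),4,(287,160),0);
T('t3',(150,100),3,(215,101),.004);T('t3',(150,100),3,(215,121),.0);T('t3',(150,100),3,(195,101),.004);T('t3',(150,100),3,(237,101),.004)
E
```

```text
(287, 134) [0.7463 0.0392 0.004 ]
(287, 160) [ 0.7268  0.0394 -0.    ]
(215, 101) [0.7457 0.0393 0.004 ]
(215, 121) [ 0.7256  0.0395 -0.    ]
(195, 101) [0.7459 0.0598 0.004 ]
(237, 101) [0.7455 0.0167 0.004 ]
```

```bash
python3 -m pendant '[[-2,0,-0.8,0,0,0,0.1],[-2,0,0,0,0,0,0.1],[0,3.5,0,0,0,0,0.1],[0,3.4,0,0,0,0,0.1],[0,0,0.8,0,0,0,0.1],[0,0,0,0,0,0,0.1]]'; python3 - <<'E'
from h import *
go((.5115,.0522,.0567)); snap('wrist','w8',(150,150,360,384),3);
E
```

```text
t: 17.15
tcp_pos: [0.5097, 0.0526, 0.096]
ee_rot: [[-0.0, 0.005, 1.0], [-0.0, 1.0, -0.005], [-1.0, -0.0, -0.0]]
ft_force: [0.1, -0.7, -1.8]
gripper_width: 0.0187
t 17.15 tcp [0.5097 0.0526 0.096 ] yaw -0.26057182254129824 F [ 0.1 -0.7 -1.8] w 0.0187 q [  6.  17. -15.  57.  -0.   6.]
tool shift cm [ 3.93 -0.04  0.18] norm 3.932025965999977
```

View pics/w8.png

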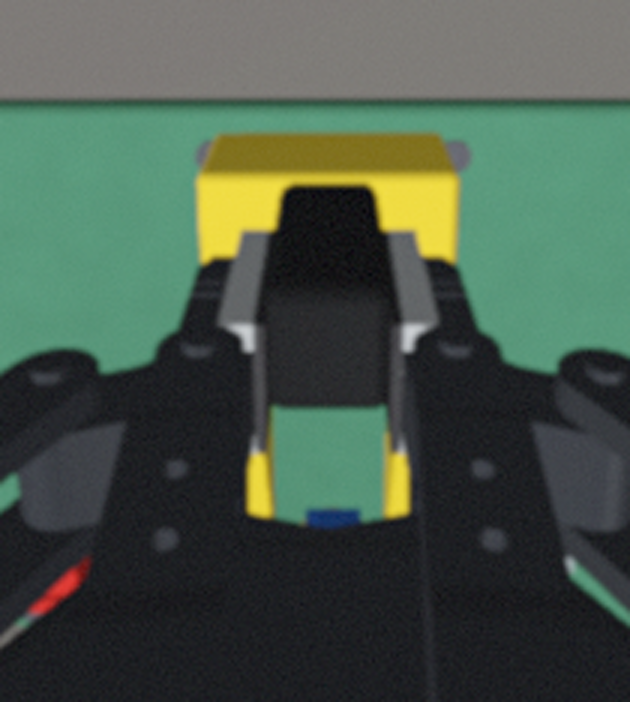

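```bash
python3 -m pendant '[[2,0.05,0.1,0,0,0,0.1],[1.5,0,0.1,0,0,0,0.1],[0.4,0,0,0,0,0,0.1],[0,0,0,0,0,0,0.1]]';  python3 -m pendant '[[0.08,0,0,0,0,0,0.1],[0,0,0,0,0,0,0.1]]'
```

```text
t: 17.7
tcp_pos: [0.5113, 0.0529, 0.0574]
ee_rot: [[-0.0, 0.005, 1.0], [-0.0, 1.0, -0.005], [-1.0, -0.0, -0.0]]
ft_force: [-0.7, -0.2, -2.0]
gripper_width: 0.0189
t: 17.95
tcp_pos: [0.5115, 0.0532, 0.0567]
ee_rot: [[0.0, 0.005, 1.0], [-0.0, 1.0, -0.005], [-1.0, 0.0, 0.0]]
ft_force: [1.4, -0.3, 0.8]
gripper_width: 0.0186
```

Near contact. I'll press a touch more and slide 9.2 cm.

```bash
python3 -m pendant '[[0.05,0,0.5,0,0,0,0.1],[0,0,1,0,0,0,0.1],[0,0,1,0,0,0,0.1],[0,0,1,0,0,0,0.1],[0,0,0.75,0,0,0,0.1],[0,0,0.75,0,0,0,0.1],[0,0,0.75,0,0,0,0.1],[0,0,0.75,0,0,0,0.1],[0,0,0.75,0,0,0,0.1],[0,0,0,0,0,0,0.1]]'; python3 -m pendant '[[0,0,0.6,0,0,0,0.1],[0,0,0.6,0,0,0,0.1],[0,0,0.6,0,0,0,0.1],[0,0,0.1,0,0,0,0.1],[0,0,0,0,0,0,0.1]]'; python3 - <<'E'
from h import *
st(); snap('scene','s9',(180,180,350,310),4)
E
```

```text
t: 19.2
tcp_pos: [0.5846, 0.053, 0.0567]
ee_rot: [[0.001, 0.005, 1.0], [0.0, 1.0, -0.005], [-1.0, 0.0, 0.001]]
ft_force: [0.2, -0.4, 6.6]
gripper_width: 0.0187
t: 19.82
tcp_pos: [0.6036, 0.0528, 0.0567]
ee_rot: [[0.002, 0.005, 1.0], [0.0, 1.0, -0.005], [-1.0, 0.0, 0.002]]
ft_force: [0.5, 0.6, 6.8]
gripper_width: 0.0189
t 19.82 tcp [0.6036 0.0528 0.0567] yaw -0.27729275866822584 F [0.5 0.6 6.8] w 0.0189 q [ 5. 29. -3. 57. -0.  5.]
```

View pics/s9.png

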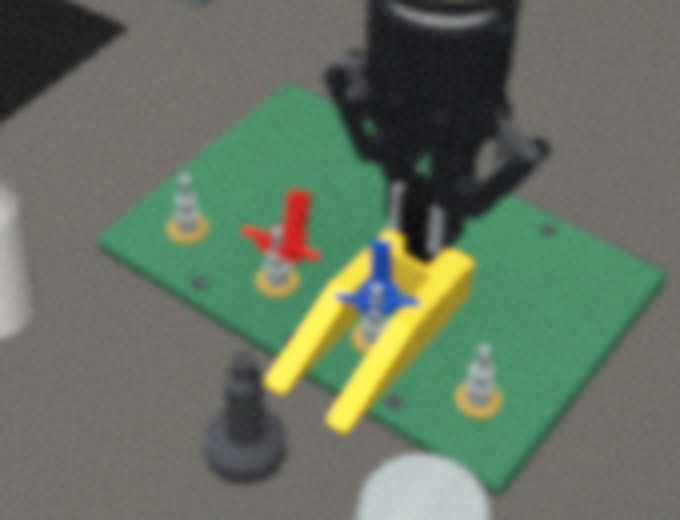

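```bash
python3 -m pendant '[[0,0,-0.5,0,0,0,0.1],[0,0,-0.8,0,0,0,0.1],[0,0,-1,0,0,0,0.1],[0,0,-1,0,0,0,0.1],[0,0,-1.2,0,0,0,0.1],[0,0,-1.5,0,0,0,0.1],[0,0,-1.5,0,0,0,0.1],[0,0,-1.2,0,0,0,0.1],[0,0,-1.2,0,0,0,0.1],[-3,0,-0.5,0,0,0,0.1],[-6,0,0,0,0,0,0.1],[0,0,0,0,0,0,0.1]]'; python3 - <<'E'
from h import *
go((.5632,-.3235,.146),2); snap('scene','s10',(180,180,350,310),4)
E
```

```text
t: 21.38
tcp_pos: [0.501, 0.0536, 0.15]
ee_rot: [[0.006, 0.005, 1.0], [0.001, 1.0, -0.005], [-1.0, 0.001, 0.006]]
ft_force: [0.6, 0.7, -1.9]
gripper_width: 0.0187
t 21.38 tcp [0.501  0.0536 0.15  ] yaw -0.27487244058705207 F [ 0.6  0.7 -1.9] w 0.0187 q [  6.  14. -12.  64.   0.   6.]
tool shift cm [  0.42 -37.68   6.4 ] norm 38.22048480866655
turn x -2.274872440587052
```

View pics/s10.png

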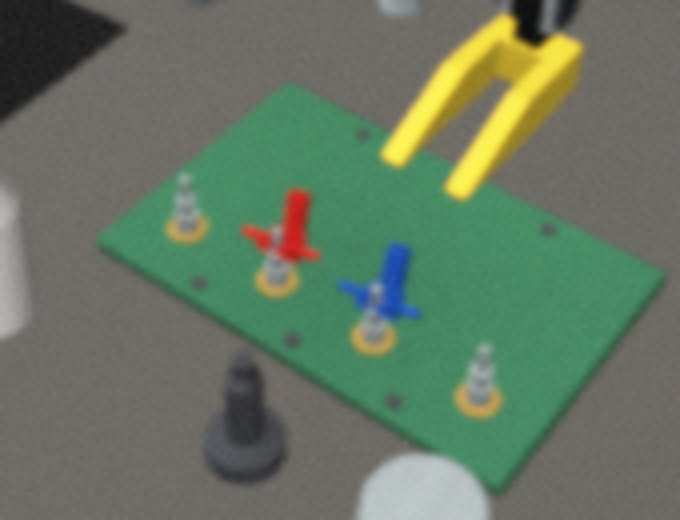

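```bash
python3 -m pendant '[[0,-5.38,0,0,0,0,0.1],[0,-5.38,0,0,0,0,0.1],[0,-5.38,0,0,0,0,0.1],[0,-5.38,0,0,0,0,0.1],[0,-5.38,0,0,0,0,0.1],[0,-5.38,0,0,0,0,0.1],[0,-5.38,2,0,0,0,0.1],[0,0,4.4,-2.2,0,0,0.1],[0,0,0,0,0,0,0.1],[4,0,0,0,0,0,0.1],[3.5,0,0,0,0,0,0.1],[0,0,0,0,0,0,0.1]]'; python3 - <<'E'
from h import *
go((.5632,-.3235,.0477),2); snap('wrist','w11',None,1.5)
E
```

```text
t: 22.92
tcp_pos: [0.5584, -0.3221, 0.0679]
ee_rot: [[-0.006, -0.034, 0.999], [0.003, 0.999, 0.034], [-1.0, 0.003, -0.005]]
ft_force: [-0.2, 0.4, -2.0]
gripper_width: 0.0186
t 22.93 tcp [ 0.5584 -0.3221  0.0679] yaw 1.9225980681621453 F [-0.2  0.4 -2. ] w 0.0186 q [-30.  34.   6.  63.  -0. -32.]
tool shift cm [ 2.01 -0.16  0.49] norm 2.078058298710778
turn x -0.07740193183785471
```

View pics/w11.png

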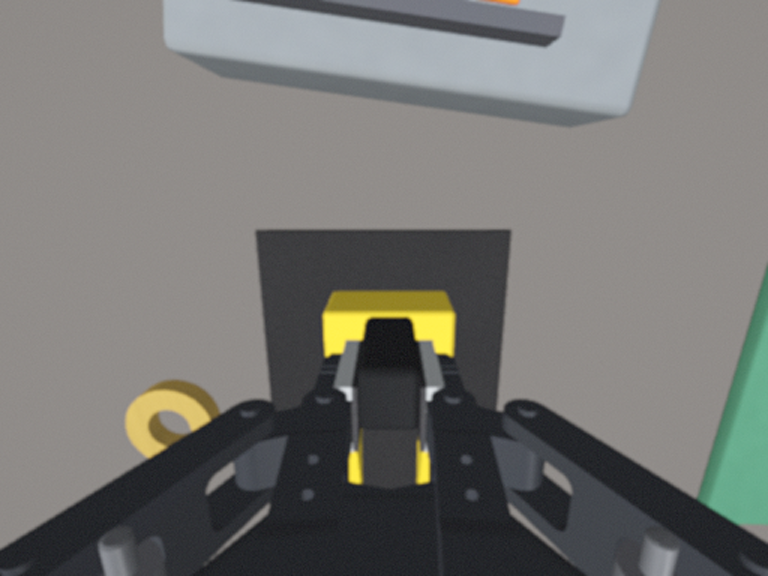

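```bash
python3 -m pendant '[[1.5,-0.15,0.5,0,0,0,0.1],[0.35,0,0,0,0,0,0.1],[0,0,0,0,0,0,0.1]]';  python3 -m pendant '[[0.1,0,0,0,0,0,0.1],[0.05,0,0,0,0,0,0.1],[0,0,0,0,0,0,0.1]]'
```

```text
t: 23.35
tcp_pos: [0.566, -0.3249, 0.0526]
ee_rot: [[-0.0, -0.034, 0.999], [0.0, 0.999, 0.034], [-1.0, 0.0, -0.0]]
ft_force: [-1.2, 0.3, -1.8]
gripper_width: 0.0187
t: 23.72
tcp_pos: [0.566, -0.325, 0.0512]
ee_rot: [[0.0, -0.034, 0.999], [-0.0, 0.999, 0.034], [-1.0, -0.0, 0.0]]
ft_force: [0.1, 0.3, -0.9]
gripper_width: 0.0186
```

```bash
python3 -m pendant '[[0.2,0,0,0,0,0,0.1],[0.1,0,0,0,0,0,0.1],[0,0,0,0,0,0,0.1]]';  python3 -m pendant '[[0.06,0,0,0,0,0,0.1],[0,0,0,0,0,0,0.1]]'
```

```text
t: 24.1
tcp_pos: [0.5661, -0.3249, 0.048]
ee_rot: [[0.0, -0.034, 0.999], [-0.0, 0.999, 0.034], [-1.0, -0.0, 0.0]]
ft_force: [0.2, 0.2, -1.2]
gripper_width: 0.0187
t: 24.35
tcp_pos: [0.5662, -0.325, 0.0477]
ee_rot: [[0.0, -0.034, 0.999], [-0.0, 0.999, 0.034], [-1.0, -0.0, 0.0]]
ft_force: [-0.6, -0.2, 4.8]
gripper_width: 0.0182
```

```bash
python3 -m pendant '[[0,0,0,0,0,0,0.5],[0,0,0,0,0,0,0.5],[0,0,0,0,0,0,0.5],[-4,0,0,0,0,0,0.5],[-5,0,0,0,0,0,0.5],[-5,0,-1,2.2,0,0,0.5],[0,5.5,0,0,0,0,0.5],[0,5.5,0,0,0,0,0.5],[0,5.5,0,0,0,0,0.5],[0,5.5,0,0,0,0,0.5],[0,5.5,0,0,0,0,0.5],[0,3.5,0,0,0,0,0.5],[0,0,0,0,0,0,0.5]]' 30; python3 - <<'E'
from h import *
st(); snap('wrist','w12',None,1.5); snap('top','t12',(300,130,400,275),4)
E
```

```text
t: 25.98
tcp_pos: [0.5574, -0.013, 0.1875]
ee_rot: [[0.0, 0.002, 1.0], [0.0, 1.0, -0.002], [-1.0, 0.0, 0.0]]
ft_force: [0.6, 0.3, 0.7]
gripper_width: 0.0427
t 25.98 tcp [ 0.5574 -0.013   0.1875] yaw -0.09740048985787292 F [0.6 0.3 0.7] w 0.0427 q [-1. 20.  2. 72.  0. -1.]
```

View pics/w12.png

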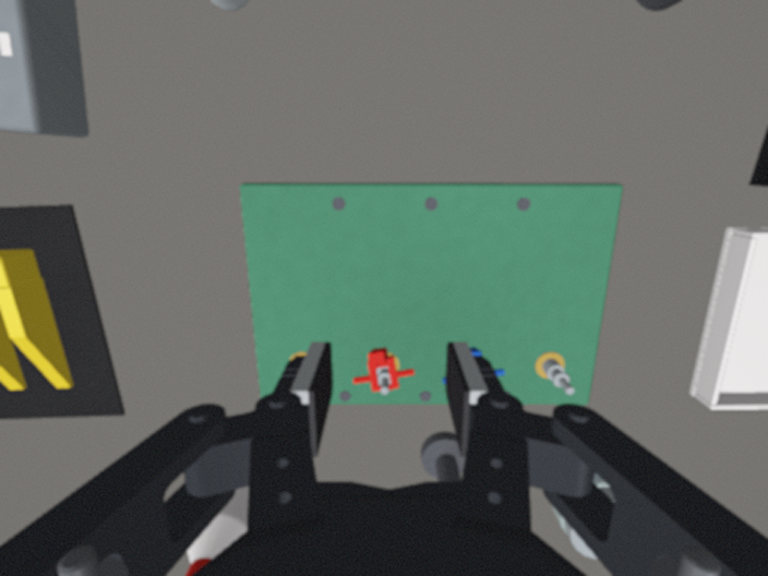

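View pics/t12.png

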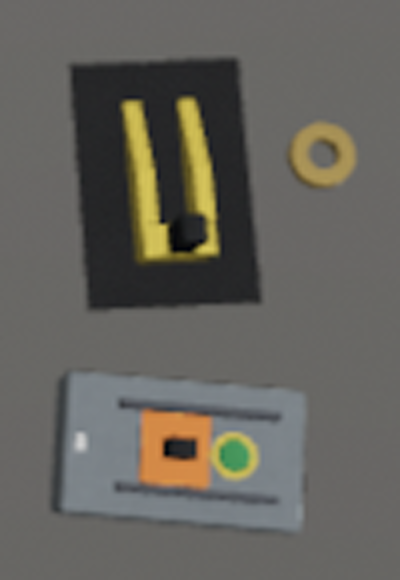

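The wedge lies on its mat, the shutter is open and the button is in. Next I'll zoom in on the red clip.

```bash
python3 - <<'E'
from h import *
show('w12',(210,215,350,275),5,'w12c')
E
```

```text
(no output)
```

View pics/w12c.png

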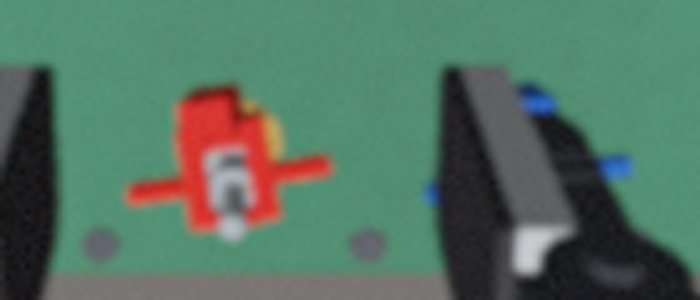

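```bash
python3 - <<'E'
from h import *
def Q(p,z): 
    r=px('w12',210+(p[0]+.5)/5-.5,215+(p[1]+.5)/5-.5,z);print(p,r,px('w12',210+(p[0]+.5)/5-.5,215+(p[1]+.5)/5-.5));return r
a=Q((130,195),.0405);b=Q((330,165),.0405);e=b-a;yaw=np.arctan2(-e[0],e[1]);print(np.degrees(yaw),np.linalg.norm(e))
c=(a+b)/2;print('ctr',c, 'lug pred',c[:2]-.0175*np.array([np.cos(yaw),np.sin(yaw)]))
l=Q((210,113),.066);Q((232,228),.054)
go((l[0],l[1],.049),np.degrees(yaw))
E
```

```text
(130, 195) [ 0.6498 -0.0415  0.0405] [ 0.6485 -0.0412  0.0428]
(330, 165) [0.642  0.0057 0.0405] [0.6566 0.0075 0.0135]
9.407517540218002 0.04783565283357856
ctr [ 0.6459 -0.0179  0.0405] lug pred [ 0.6286 -0.0207]
(210, 113) [ 0.6159 -0.0216  0.066 ] [ 0.619  -0.0218  0.0596]
(232, 228) [ 0.6506 -0.0172  0.054 ] [ 0.6497 -0.0172  0.0555]
t 26.07 tcp [ 0.5575 -0.0152  0.1874] yaw -0.239049339019958 F [-0.2 -0.2 -0.1] w 0.0431 q [-2. 20.  2. 72. -0. -1.]
tool shift cm [13.84 -0.6   5.83] norm 15.036100988801063
turn x -9.64656687923796
```

```bash
python3 - <<'E'
from h import *
for v in range(230,252,1):
    print(v,[tuple(np.round(px('w12',u,v)[[0,2]]*1000).astype(int)) for u in (247,250,253,256)])
E
```

```text
230 [(np.int64(632), np.int64(13)), (np.int64(632), np.int64(14)), (np.int64(632), np.int64(14)), (np.int64(632), np.int64(13))]
231 [(np.int64(633), np.int64(13)), (np.int64(633), np.int64(14)), (np.int64(633), np.int64(14)), (np.int64(633), np.int64(14))]
232 [(np.int64(635), np.int64(14)), (np.int64(626), np.int64(33)), (np.int64(623), np.int64(37)), (np.int64(625), np.int64(34))]
233 [(np.int64(636), np.int64(14)), (np.int64(622), np.int64(43)), (np.int64(620), np.int64(46)), (np.int64(623), np.int64(40))]
234 [(np.int64(621), np.int64(48)), (np.int64(619), np.int64(52)), (np.int64(617), np.int64(56)), (np.int64(621), np.int64(48))]
235 [(np.int64(618), np.int64(57)), (np.int64(617), np.int64(58)), (np.int64(617), np.int64(58)), (np.int64(621), np.int64(50))]
236 [(np.int64(618), np.int64(58)), (np.int64(618), np.int64(59)), (np.int64(618), np.int64(59)), (np.int64(622), np.int64(51))]
237 [(np.int64(619), np.int64(59)), (np.int64(619), np.int64(59)), (np.int64(619), np.int64(59)), (np.int64(622), np.int64(53))]
238 [(np.int64(620), np.int64(59)), (np.int64(620), np.int64(60)), (
[... 1037 characters left out ...]
t64(646), np.int64(28)), (np.int64(646), np.int64(29))]
247 [(np.int64(641), np.int64(41)), (np.int64(642), np.int64(39)), (np.int64(647), np.int64(29)), (np.int64(646), np.int64(32))]
248 [(np.int64(642), np.int64(42)), (np.int64(642), np.int64(41)), (np.int64(648), np.int64(31)), (np.int64(644), np.int64(38))]
249 [(np.int64(643), np.int64(42)), (np.int64(643), np.int64(42)), (np.int64(645), np.int64(39)), (np.int64(645), np.int64(39))]
250 [(np.int64(644), np.int64(43)), (np.int64(644), np.int64(42)), (np.int64(646), np.int64(40)), (np.int64(646), np.int64(39))]
251 [(np.int64(645), np.int64(43)), (np.int64(645), np.int64(42)), (np.int64(647), np.int64(40)), (np.int64(647), np.int64(40))]
```

```bash
python3 -m pendant '[[0,0,0,-9.6,0,0,0.5],[0,0,0,0,0,0,0.5]]'; python3 - <<'E'
from h import *
go((.6225,-.0213,.045),9.4)
E
```

```text
t: 26.32
tcp_pos: [0.5575, -0.0163, 0.1874]
ee_rot: [[-0.0, -0.16, 0.987], [-0.0, 0.987, 0.16], [-1.0, -0.0, -0.0]]
ft_force: [0.2, -0.1, 0.7]
gripper_width: 0.0432
t 26.32 tcp [ 0.5575 -0.0163  0.1874] yaw 9.208574987991776 F [ 0.2 -0.1  0.7] w 0.0432 q [ -2.  20.   2.  72.  -0. -11.]
tool shift cm [14.24 -1.53  6.33] norm 15.658339186532302
turn x -0.19142501200822437
```

```bash
python3 -m pendant '[[0,-0.7,3.2,0,0,0,0.45],[0,-0.83,3.13,0,0,0,0.45],[0,0,0,0,0,0,0.45],[5,0,0,0,0,0,0.45],[5,0,0,0,0,0,0.45],[3,0,0,0,0,0,0.45],[1.2,0,0,0,0,0,0.45],[0,0,0,0,0,0,0.45]]'; python3 - <<'E'
from h import *
go((.6225,-.0213,.045),9.4)
snap('scene','s13',(180,180,350,310),4); snap('wrist','w13',(180,180,340,340),4)
E
```

```text
t: 27.32
tcp_pos: [0.6223, -0.0204, 0.0457]
ee_rot: [[-0.0, -0.16, 0.987], [-0.0, 0.987, 0.16], [-1.0, 0.0, -0.0]]
ft_force: [0.1, -0.2, -0.1]
gripper_width: 0.0382
t 27.32 tcp [ 0.6223 -0.0204  0.0457] yaw 9.231965832409639 F [ 0.1 -0.2 -0.1] w 0.0382 q [ -2.  32.  -1.  57.  -0. -11.]
tool shift cm [ 0.07 -0.1   0.01] norm 0.11707026192493454
turn x -0.1680341675903616
```

View pics/s13.png

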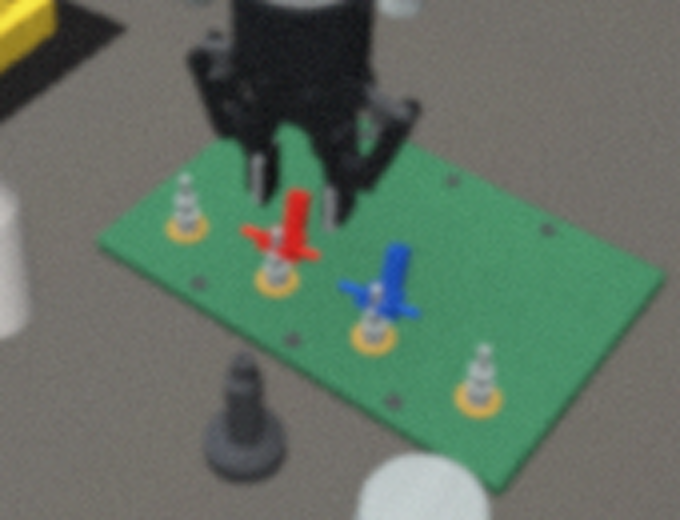

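View pics/w13.png

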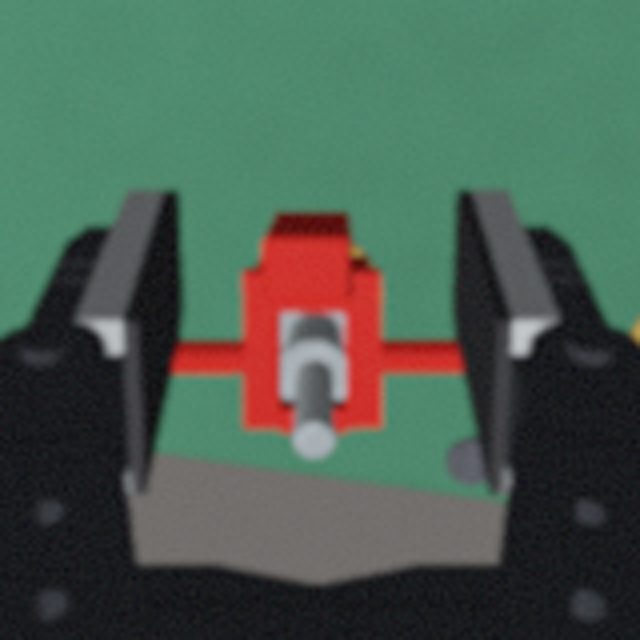

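```bash
python3 -m pendant '[[0,-0.1,0,0,0,0,0.3],[0,0,0,0,0,0,0.05],[0,0,0,0,0,0,0.05],[0,0,0,0,0,0,0.05],[0,0,0,0,0,0,0.05]]' 45;python3 -m pendant '[[-1,0,0,0,0,0,0.05],[-2,0,0,0,0,0,0.05],[-4,0,0,0,0,0,0.05],[-4,0,0,0,0,0,0.05],[0,0,0,0,0,0,0.05]]';  python3 - <<'E'
from h import *
go((.4,.3385,.155),9.2)
snap('scene','s14',(180,120,350,310),3); snap('wrist','w14',(180,180,340,340),4)
E
```

```text
t: 28.05
tcp_pos: [0.6227, -0.0211, 0.0455]
ee_rot: [[0.0, -0.162, 0.987], [-0.0, 0.987, 0.162], [-1.0, -0.0, 0.0]]
ft_force: [0.3, -0.2, 2.0]
gripper_width: 0.0102
t: 28.68
tcp_pos: [0.6243, -0.0211, 0.1591]
ee_rot: [[0.005, -0.162, 0.987], [-0.0, 0.987, 0.162], [-1.0, -0.001, 0.005]]
ft_force: [0.5, -1.4, -1.3]
gripper_width: 0.0102
t 28.68 tcp [ 0.6243 -0.0211  0.1591] yaw 9.32395919538645 F [ 0.5 -1.4 -1.3] w 0.0102 q [ -2.  28.  10.  72.   0. -11.]
tool shift cm [  0.29  39.12 -16.3 ] norm 42.38267234842005
turn x 0.12395919538645117
```

View pics/s14.png

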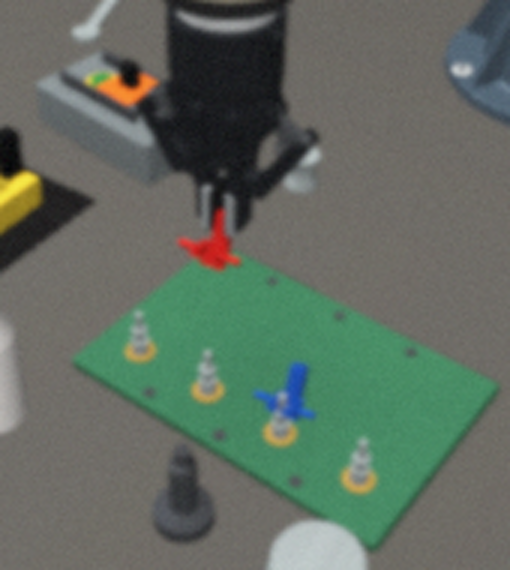

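View pics/w14.png

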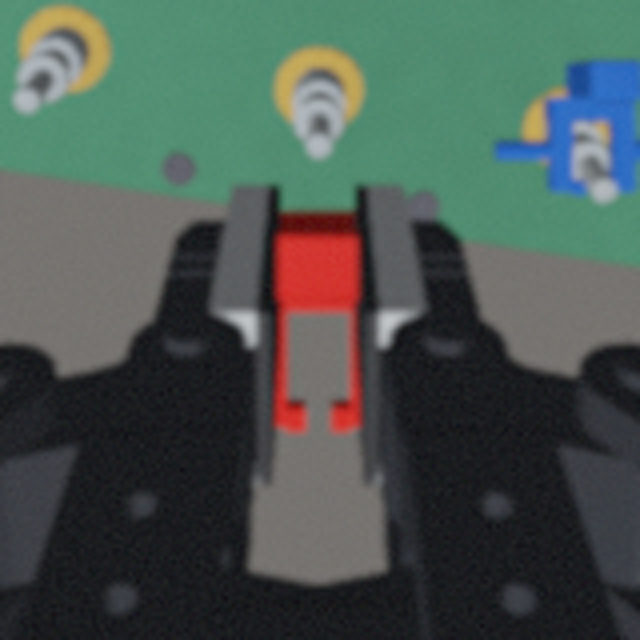

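```bash
python3 -m pendant '[[0,2.4,-0.9,0,0,0,0.05],[0,4.85,-1.79,0,0,0,0.05],[0,4.85,-1.79,0,0,0,0.05],[0,4.85,-1.79,0,0,0,0.05],[0,4.85,-1.79,0,0,0,0.05],[0,4.85,-1.79,0,0,0,0.05],[0,4.85,-1.79,0,0,0,0.05],[0,4.85,-1.79,0,0,0,0.05],[0,2.4,-0.9,0,0,0,0.05],[0,0,0,0,0,0,0.05]]';  python3 - <<'E'
from h import *
go((.42,.3385,.05))
snap('wrist','w15',None,1.5)
E
```

```text
t: 30.02
tcp_pos: [0.4169, 0.3389, 0.1542]
ee_rot: [[-0.002, -0.165, 0.986], [-0.001, 0.986, 0.165], [-1.0, -0.001, -0.002]]
ft_force: [0.5, -0.5, -0.7]
gripper_width: 0.0101
t 30.02 tcp [0.4169 0.3389 0.1542] yaw 9.46967679353801 F [ 0.5 -0.5 -0.7] w 0.0101 q [39. 18. -5. 67.  0. 30.]
tool shift cm [10.42 -0.08  0.32] norm 10.42535573236895
```

View pics/w15.png

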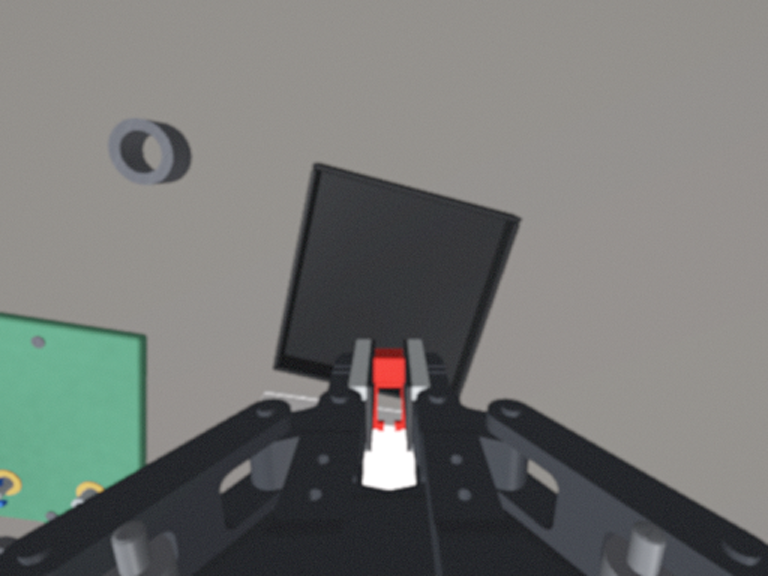

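```bash
python3 -m pendant '[[4,0,0,0,0,0,0.05],[4,0,0,0,0,0,0.05],[3,0,0,0,0,0,0.05],[1,0,0,0,0,0,0.05],[0,0,0,0,0,0,0.05]]';  python3 -m pendant '[[0.3,0,0,0,0,0,0.05],[0,0,0,0,0,0,0.05]]';  python3 -m pendant '[[0.2,0,0,0,0,0,0.05],[0,0,0,0,0,0,0.05]]'
```

```text
t: 30.7
tcp_pos: [0.4186, 0.3374, 0.0353]
ee_rot: [[-0.001, -0.161, 0.987], [-0.001, 0.987, 0.161], [-1.0, -0.001, -0.001]]
ft_force: [-0.0, -0.7, -0.0]
gripper_width: 0.0102
t: 30.95
tcp_pos: [0.4189, 0.3383, 0.0331]
ee_rot: [[0.001, -0.162, 0.987], [0.001, 0.987, 0.162], [-1.0, 0.001, 0.001]]
ft_force: [-0.0, -0.5, 0.7]
gripper_width: 0.0103
t: 31.2
tcp_pos: [0.4184, 0.3381, 0.0305]
ee_rot: [[0.0, -0.162, 0.987], [0.0, 0.987, 0.162], [-1.0, 0.0, 0.0]]
ft_force: [0.1, 0.6, -0.8]
gripper_width: 0.0104
```

```bash
python3 -m pendant '[[0.2,0,0,0,0,0,0.05],[0,0,0,0,0,0,0.05]]';  python3 -m pendant '[[0.2,0,0,0,0,0,0.05],[0,0,0,0,0,0,0.05]]';  python3 -m pendant '[[0.1,0,0,0,0,0,0.05],[0,0,0,0,0,0,0.05]]'
```

```text
t: 31.45
tcp_pos: [0.4185, 0.3382, 0.0285]
ee_rot: [[0.0, -0.162, 0.987], [0.0, 0.987, 0.162], [-1.0, 0.0, 0.0]]
ft_force: [1.0, 0.3, 1.4]
gripper_width: 0.0102
t: 31.7
tcp_pos: [0.4194, 0.3387, 0.0273]
ee_rot: [[0.002, -0.162, 0.987], [0.001, 0.987, 0.162], [-1.0, 0.001, 0.002]]
ft_force: [0.4, 0.1, 12.2]
gripper_width: 0.0101
t: 31.95
tcp_pos: [0.4192, 0.3388, 0.0266]
ee_rot: [[0.002, -0.162, 0.987], [0.002, 0.987, 0.162], [-1.0, 0.001, 0.002]]
ft_force: [-2.1, -0.9, 16.9]
gripper_width: 0.0103
```

```bash
python3 -m pendant '[[-0.25,0,0,0,0,0,0.05],[0,0,0,0,0,0,0.3],[0,0,0,0,0,0,0.4],[0,0,0,0,0,0,0.4],[-4,0,0,0,0,0,0.4],[-6,0,0,0,0,0,0.45],[-6,0,-3,0,0,0,0.45],[0,0,0,0,0,0,0.45]]' 45;  python3 - <<'E'
from h import *
go((.557,.051,.187),0)
snap('wrist','w16',None,1.5)
E
```

```text
t: 32.95
tcp_pos: [0.3913, 0.3347, 0.188]
ee_rot: [[0.005, -0.163, 0.987], [0.004, 0.987, 0.163], [-1.0, 0.003, 0.005]]
ft_force: [0.1, 0.5, -0.5]
gripper_width: 0.0385
t 32.95 tcp [0.3913 0.3347 0.188 ] yaw 9.358583635018402 F [ 0.1  0.5 -0.5] w 0.0385 q [41. 14. -6. 70.  0. 31.]
tool shift cm [  0.06 -30.69  11.73] norm 32.855323718687174
turn x 9.358583635018402
```

View pics/w16.png

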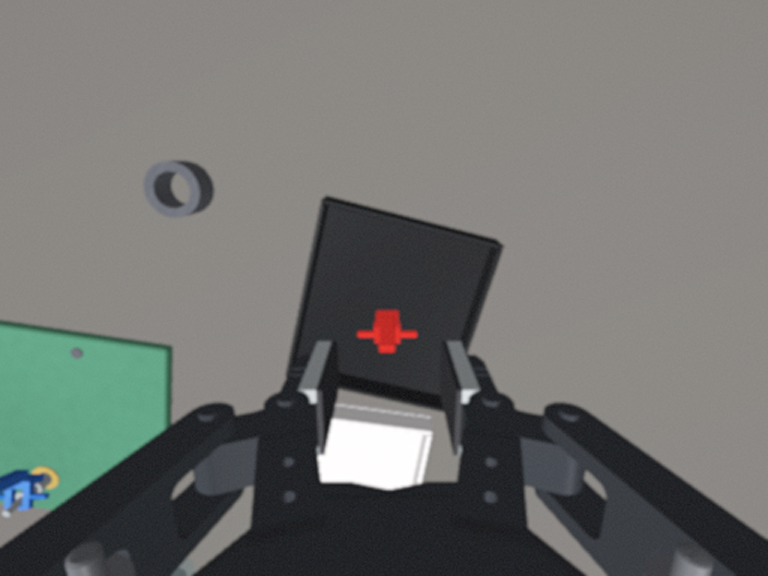

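The red clip lies in the black tray at (387,330). On to the blue one.

```bash
python3 -m pendant '[[0,-5.1,1.95,0,0,0,0.45],[0,-5.1,1.95,0,0,0,0.45],[0,-5.1,1.95,0,0,0,0.45],[0,-5.1,1.95,0,0,0,0.45],[0,-5.1,1.95,0,0,0,0.45],[0,-5.1,1.95,0,0,0,0.45],[0,0,0,9.3,0,0,0.45],[0,0,0,0,0,0,0.45]]';  python3 - <<'E'
from h import *
st();
snap('wrist','w17',(190,200,330,280),5)
E
```

```text
t: 34.0
tcp_pos: [0.5555, 0.0499, 0.1823]
ee_rot: [[-0.002, 0.0, 1.0], [-0.0, 1.0, -0.0], [-1.0, -0.0, -0.002]]
ft_force: [-0.4, -0.8, 0.7]
gripper_width: 0.0386
t 34.0 tcp [0.5555 0.0499 0.1823] yaw -0.01192399142689343 F [-0.4 -0.8  0.7] w 0.0386 q [ 5. 20.  1. 71.  0.  5.]
```

View pics/w17.png

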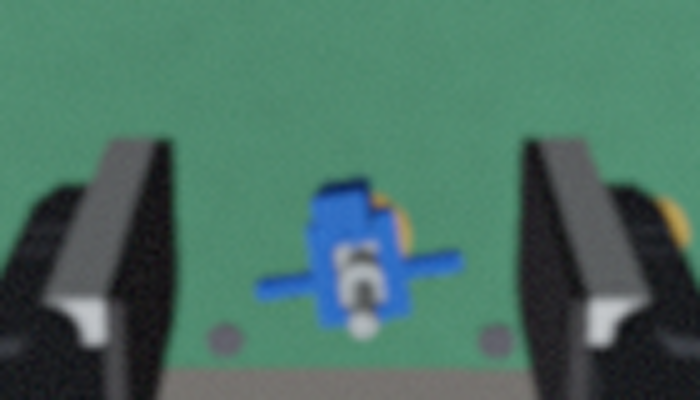

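Same pose as the red clip: ears at (258,290) and (462,262), lug top around (342,210).

```bash
python3 - <<'E'
from h import *
def Q(p,z=None): return px('w17',190+(p[0]+.5)/5-.5,200+(p[1]+.5)/5-.5,z)
a=Q((258,290),.0405);b=Q((462,262),.0405);e=b-a;yaw=np.degrees(np.arctan2(-e[0],e[1]));print(yaw,(a+b)/2)
for p in((342,195),(342,205),(342,215),(342,222),(325,208),(358,205)): print(p,Q(p))
E
python3 -m pendant '[[0,0,0,-8.9,0,0,0.45],[0,0,0,0,0,0,0.45]]';  python3 - <<'E'
from h import *
def Q(p,z=None): return px('w17',190+(p[0]+.5)/5-.5,200+(p[1]+.5)/5-.5,z)
l=Q((342,208)); go((l[0]+.002,l[1]+.0003,.0455))
E
```

```text
8.749763469319898 [0.6461 0.0522 0.0405]
(342, 195) [0.6168 0.0482 0.0576]
(342, 205) [0.6185 0.0482 0.0589]
(342, 215) [0.6205 0.0482 0.0596]
(342, 222) [0.6221 0.0482 0.0599]
(325, 208) [0.6195 0.0445 0.0584]
(358, 205) [0.6187 0.0516 0.0585]
t: 34.3
tcp_pos: [0.5555, 0.0512, 0.1834]
ee_rot: [[-0.001, -0.158, 0.987], [-0.0, 0.987, 0.158], [-1.0, 0.0, -0.001]]
ft_force: [0.2, 0.6, -0.1]
gripper_width: 0.0383
t 34.3 tcp [0.5555 0.0512 0.1834] yaw 9.10773410762044 F [ 0.2  0.6 -0.1] w 0.0383 q [ 5. 20.  1. 71.  0. -4.]
tool shift cm [13.79 -1.31  6.44] norm 15.2741820335362
```

```bash
python3 -m pendant '[[0,-0.65,3.25,0,0,0,0.45],[0,-0.7,3.3,0,0,0,0.45],[0,0,0,0,0,0,0.45],[5,0,0,0,0,0,0.45],[5,0,0,0,0,0,0.45],[2.6,0,0,0,0,0,0.45],[1.1,0,0,0,0,0,0.45],[0,0,0,0,0,0,0.45]]'; python3 - <<'E'
from h import *
st()
snap('wrist','w18',(180,180,340,340),4)
E
```

```text
t: 35.3
tcp_pos: [0.6224, 0.0476, 0.047]
ee_rot: [[-0.0, -0.155, 0.988], [-0.0, 0.988, 0.155], [-1.0, -0.0, -0.0]]
ft_force: [-0.7, 0.3, 0.6]
gripper_width: 0.0387
t 35.3 tcp [0.6224 0.0476 0.047 ] yaw 8.910348139709937 F [-0.7  0.3  0.6] w 0.0387 q [ 4. 32. -0. 58. -0. -5.]
```

View pics/w18.png

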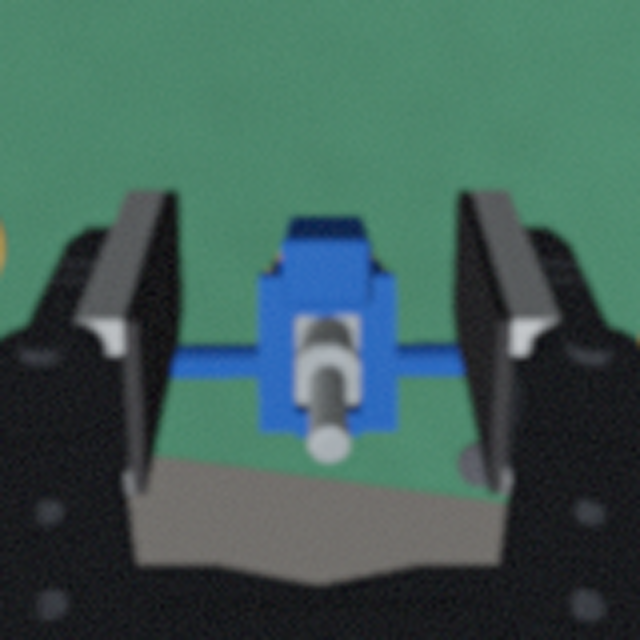

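```bash
python3 -m pendant '[[0.15,0.1,0,0,0,0,0.3],[0,0,0,0,0,0,0.05],[0,0,0,0,0,0,0.05],[0,0,0,0,0,0,0.05],[0,0,0,0,0,0,0.05]]' 45;python3 -m pendant '[[-1,0,0,0,0,0,0.05],[-2,0,0,0,0,0,0.05],[-4,0,0,0,0,0,0.05],[-4,0,0,0,0,0,0.05],[0,0,0,0,0,0,0.05]]';  python3 - <<'E'
from h import *
go((.59,.325,.155),9)
snap('wrist','w19',(180,180,340,340),4)
E
```

```text
t: 35.98
tcp_pos: [0.6226, 0.0484, 0.0454]
ee_rot: [[0.0, -0.155, 0.988], [0.0, 0.988, 0.155], [-1.0, 0.0, 0.0]]
ft_force: [0.1, 1.2, 1.7]
gripper_width: 0.0105
t: 36.6
tcp_pos: [0.6242, 0.0484, 0.1591]
ee_rot: [[0.005, -0.155, 0.988], [0.0, 0.988, 0.155], [-1.0, -0.001, 0.005]]
ft_force: [1.4, 0.6, -0.7]
gripper_width: 0.0105
t 36.6 tcp [0.6242 0.0484 0.1591] yaw 8.921360136955027 F [ 1.4  0.6 -0.7] w 0.0105 q [ 4. 28. 10. 72. -0. -4.]
tool shift cm [ 0.4  27.85  0.91] norm 27.87111283348822
turn x -0.07863986304497317
```

View pics/w19.png

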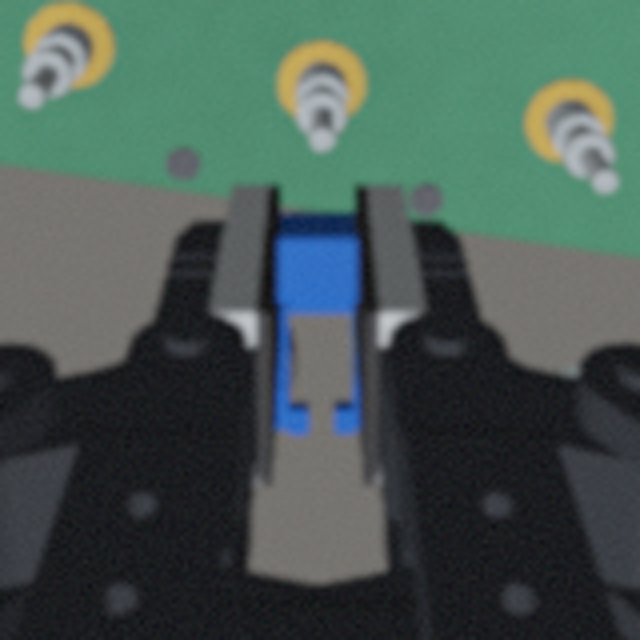

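```bash
python3 -m pendant '[[0,2,0,0,0,0,0.05],[0,4,0.2,0,0,0,0.05],[0,4.5,0.2,0,0,0,0.05],[0,4.5,0.2,0,0,0,0.05],[0,4.5,0.2,0,0,0,0.05],[0,4.5,0.2,0,0,0,0.05],[0,2.5,0.1,0,0,0,0.05],[0,1.3,0,0,0,0,0.05],[0,0,0,0,0,0,0.05],[5,0,0,0,0,0,0.05],[3.5,0,0,0,0,0,0.05],[0,0,0,0,0,0,0.05]]';  python3 - <<'E'
from h import *
go((.592,.325,.03))
snap('wrist','w20',None,1.5)
E
```

```text
t: 38.15
tcp_pos: [0.589, 0.3224, 0.068]
ee_rot: [[-0.004, -0.154, 0.988], [-0.003, 0.988, 0.154], [-1.0, -0.002, -0.005]]
ft_force: [-0.4, -0.4, -0.1]
gripper_width: 0.0101
t 38.15 tcp [0.589  0.3224 0.068 ] yaw 8.836893060844863 F [-0.4 -0.4 -0.1] w 0.0101 q [29. 37. 11. 65. -0. 20.]
tool shift cm [3.8  0.21 0.35] norm 3.8236468117118965
```

View pics/w20.png

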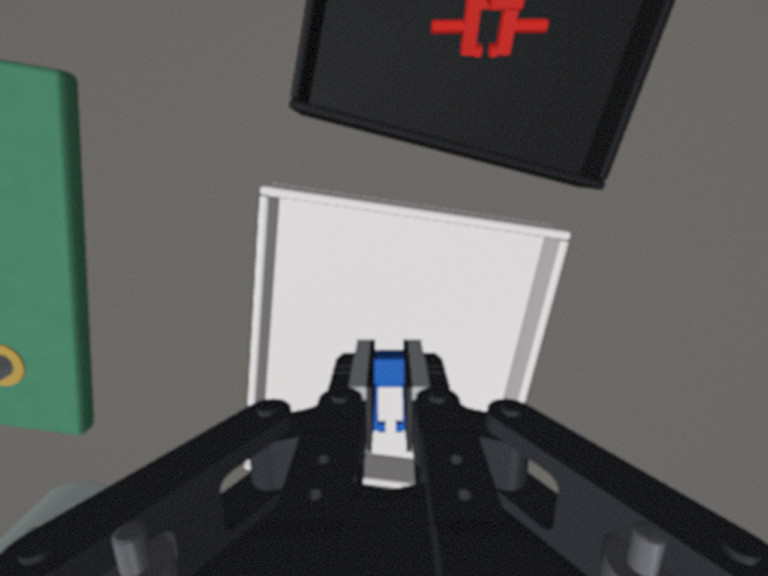

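```bash
python3 -m pendant '[[2,0.1,-0.6,0,0,0,0.05],[1.3,0,0,0,0,0,0.05],[0,0,0,0,0,0,0.05]]';  python3 -m pendant '[[0.3,0,0,0,0,0,0.05],[0,0,0,0,0,0,0.05]]';  python3 -m pendant '[[0.3,0,0,0,0,0,0.05],[0,0,0,0,0,0,0.05]]'
```

```text
t: 38.58
tcp_pos: [0.5844, 0.3244, 0.0376]
ee_rot: [[-0.0, -0.155, 0.988], [-0.0, 0.988, 0.155], [-1.0, -0.0, -0.0]]
ft_force: [-0.0, 0.3, 0.3]
gripper_width: 0.0103
t: 38.83
tcp_pos: [0.5845, 0.3248, 0.0348]
ee_rot: [[0.001, -0.155, 0.988], [0.0, 0.988, 0.155], [-1.0, 0.0, 0.001]]
ft_force: [-0.2, -0.3, -0.8]
gripper_width: 0.0102
t: 39.08
tcp_pos: [0.5841, 0.3247, 0.0311]
ee_rot: [[-0.0, -0.155, 0.988], [-0.0, 0.988, 0.155], [-1.0, -0.0, -0.0]]
ft_force: [0.6, -0.8, -0.6]
gripper_width: 0.0103
```

```bash
python3 -m pendant '[[0.25,0,0,0,0,0,0.05],[0,0,0,0,0,0,0.05]]';  python3 -m pendant '[[0.12,0,0,0,0,0,0.05],[0,0,0,0,0,0,0.05]]'
```

```text
t: 39.33
tcp_pos: [0.5842, 0.3248, 0.0287]
ee_rot: [[-0.0, -0.155, 0.988], [-0.0, 0.988, 0.155], [-1.0, -0.0, -0.0]]
ft_force: [-1.2, 0.4, 0.7]
gripper_width: 0.01
t: 39.58
tcp_pos: [0.5845, 0.3249, 0.0281]
ee_rot: [[0.001, -0.155, 0.988], [0.0, 0.988, 0.155], [-1.0, 0.0, 0.001]]
ft_force: [-0.2, -0.5, 5.0]
gripper_width: 0.0102
```

Touching the floor. Release, lift and check.

```bash
python3 -m pendant '[[0,0,0,0,0,0,0.05],[0,0,0,0,0,0,0.3],[0,0,0,0,0,0,0.4],[0,0,0,0,0,0,0.4],[-4,0,0,0,0,0,0.4],[-6,0,0,0,0,0,0.4],[-6,0,-4,0,0,0,0.4],[-4,0,-4,0,0,0,0.4],[0,3,-6,0,0,0,0.4],[0,3,-5,0,0,0,0.4],[0,4,-5,0,0,0,0.4],[0,4,0,0,0,0,0.4],[0,0,0,0,0,0,0.4]]';  python3 - <<'E'
from h import *
st()
snap('top','t21',None,1.5);snap('scene','s21',None,1.5)
E
```

```text
t: 41.2
tcp_pos: [0.3352, 0.4265, 0.2194]
ee_rot: [[-0.0, -0.158, 0.987], [0.0, 0.987, 0.158], [-1.0, 0.0, 0.0]]
ft_force: [0.2, -0.8, 0.3]
gripper_width: 0.0339
t 41.2 tcp [0.3352 0.4265 0.2194] yaw 9.097255576614174 F [ 0.2 -0.8  0.3] w 0.0339 q [52. 17.  3. 76.  0. 43.]
```

View pics/t21.png

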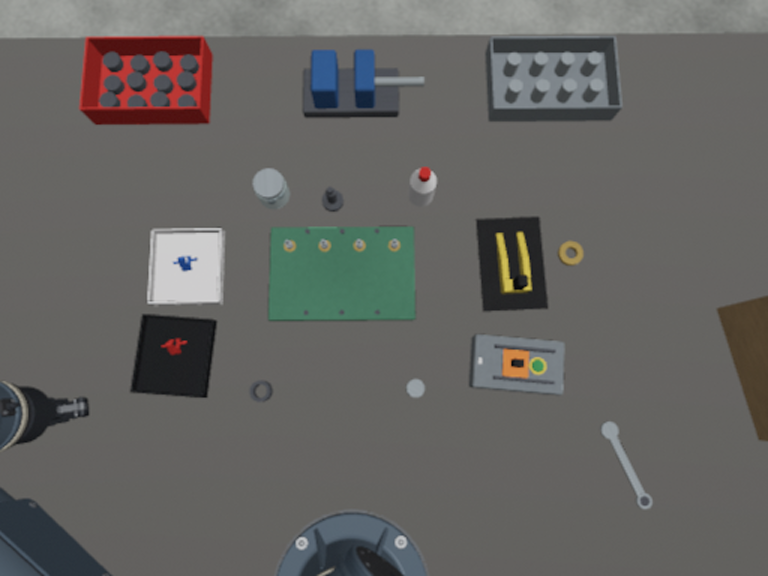

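View pics/s21.png

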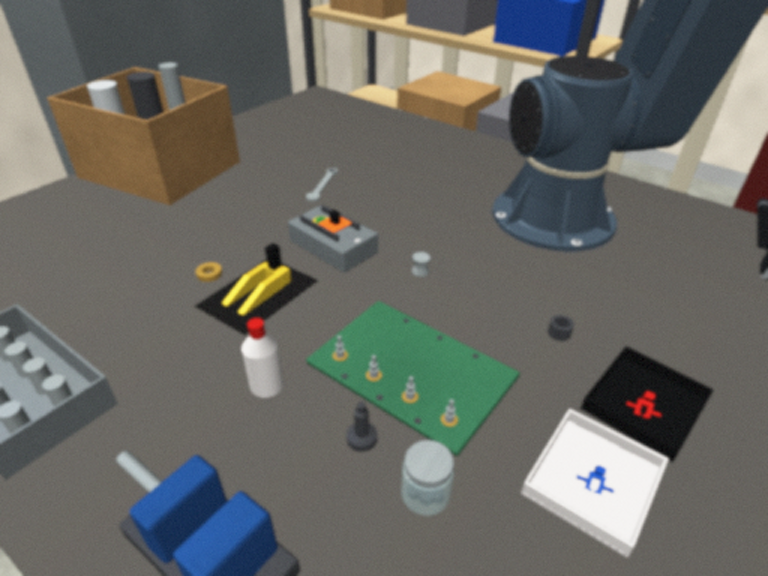

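Everything is in place: blue in white, red in black, wedge flat on its mat, button showing beside the open shutter, bystanders unmoved.

```bash
python3 - <<'E'
from h import *
bot.close_job()
E
```

```text
the job is handed in; nothing more can be done
```

The job is done and handed in at about 41 s of the 210 s allowed.

- **Grinder made safe:** I slid the shutter 44 mm to its stop, which held at 21 N. Then I pushed the button until it stopped moving, at 31 N. The depth camera afterwards showed its top about 5 mm lower, for a nominal travel of 6 mm.
- **Clips:** Only two were there, a blue one on stud1 and a red one on stud2. I spread both with the wedge first, then picked each off its stud's head by its lug. The blue one is in the white tray and the red one in the black tray.
- **Wedge:** It is lying flat on its mat, and I saw no sign that it was knocked or that the grip slackened.
- **Last pictures:** Both the top and scene views show all four studs empty, each clip in its right tray, and the bench items I left alone still in place. The gripper is clear of everything, and no check failed.

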